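Turn the carved end of a stone to the front and lock the work turntable

TASK

Turn the work turntable by its rim until the end of the stone with the carved rosette faces front, towards the lock bracket, and lock it there: the locking pin from the drilled block goes through the bracket's sleeve and down into the rim notch until its collar sits on the bracket. Do not touch the stone, set down slowly and push gently on the turntable (its worn bearing stands no more than 20 N, knocks included), and leave the other things where they are.

Things in the scene. Friction and masses are not known exactly. Their poses are not given: they have to be found in the camera images.
- stand: Fixed cast-iron foot and column of the work turntable; origin on the bench under the turning axis. Its -x axis points to its lock bracket (the front): an upright bar 14 x 34 mm, 122 mm high, 161 mm from the axis, that carries a steel sleeve block (40 x 36 mm; underside 98 mm, top 122 mm above the bench) over the rim.
- sleeve_mouth (a point): Centre of the sleeve's hole at the top face of the sleeve block, 129 mm from the turning axis and 122 mm above the bench. The hole is vertical, 14 mm wide, right through the block; axes as stand.
- wheel: The turning plate: aluminium, 2 kg, 280 mm wide, 12 mm thick; -x points out of the rosette end. Origin on the axis at its top, nominally 92 mm above the bench, but its spindle leans in a worn bearing: the rim is up to 3.5 mm higher or lower around. Even drag of 0.50 N m (4 N at the rim); it stays put. Fingertips on top of the rim pressed with 12 to 18 N carry it by friction, with less they slip.
- home_notch (a point): The notch of the rosette end: a point in its middle at the plate's top, 129 mm from the axis; when it lies under the sleeve the rosette faces the bracket. Six such open notches (14 mm wide, 24 mm deep from the edge, right through the plate) are cut every 60 degrees. Below the rim is free space.
- rosette (a point): Tip of the carved rosette boss (38 mm across) in the dressed, bordered end of the stone; 70 mm from the turning axis, 32 mm above the plate. The stone's other end is rough and broken.
- stone: The stone (about 130 x 82 mm), bedded on a foam pad in the middle of the plate, turning with it. Origin on the axis at the plate's top; -x points out of the rosette end. Its top is 56 mm above the plate; stone and pad reach at most 88 mm from the axis, so the rim is free from 95 to 140 mm.
- pin: Loose locking pin in any one of the block's three holes. Origin at the tip, z up along it. Steel shank 12 mm thick, 48 mm long, tapered tip; collar 26 mm wide, 4 mm thick; black round grip 22 mm wide, 36 mm long; 88 mm in all, about 90 g. Seated, its collar lies on the sleeve block; over no notch it stands on the plate, 18 mm higher, and drops by its weight when a notch comes under it.
- block: Fixed wooden block, 60 x 200 x 55 mm high, origin under its centre, with three 14 mm holes right through, 65 mm apart along its y, in its middle. The pin hangs in it by its collar, tip 7 mm above the bench.
- needle_tool: Bystander in the block: turned pale wood handle 21 mm wide, 104 mm long in all, origin at its tip.
- scraper: Bystander in the block: flat dark wood handle 13 x 20 mm, 101 mm long in all, origin at its lower end.
- flat_brush: Bystander on the bench: pale flat paint brush about 250 mm long.
- scrub_brush: Bystander on the bench: scrubbing brush 205 mm long, 36 mm high.
- bowl: Bystander on the bench: shallow round bowl, 120 mm wide, 42 mm high.
- jar: Bystander on the bench: jar 60 mm wide, 75 mm high.
- sherd: Bystander on the bench: flat pottery sherd 70 x 52 x 14 mm.

How it is judged:
By the outcome, as a careful person would: the job done as asked, in the order asked, and still so for the second after the job is handed in, with the robot touching nothing.
It also fails if it takes over 72 s, if anything falls off the work surface, if the arm or the gripper's body presses on something with over 40 N, if the wrist force passes 120 N, or if a joint passes its speed limit or range.

ROBOT

A 6-joint arm with a two-finger parallel gripper is mounted at the origin on the work surface. World frame = base frame: x ahead of the robot, y to its left, z up, the work surface at z = 0. Lengths are in m, angles in degrees, forces in N, time in s.
With the tool pointing down it reaches from about 0.3 to 1 m from the base axis. Payload 5.1 kg.
Tool frame: the origin (TCP) lies midway between the tips of the shut fingers; the grasp point (between the pads) lies 19 mm behind it (manip.grip_depth is the distance from the TCP to the grasp point, in m); x points along the fingers, z is the direction in which the jaws open and shut, and the axes are right-handed (so a half turn about x gives the same grasp; the last joint's range is limited). The gripper opens to 95 mm and grips with 3 to 60 N. Pads are 20 mm wide; open, the fingers measure 119 mm over their backs; the gripper's body (75 mm by 180 mm) begins 59 mm behind the grasp point.
Start: joints at [71.815, 7.093, 94.555, -0, 78.352, -4.733], TCP at [0.151, 0.632, 0.215] pointing down, gripper open.
Joint ranges: [-149.61, 149.61], [-58.7, 133.49], [1.44, 155.28], [-77.14, 257.14], [18.33, 153.61], [-166.67, 166.67]. Speed limits (degrees/s): [147.25, 147.25, 180, 180, 180, 180].

INTERFACE

Orientations are given as a 3x3 rotation matrix whose columns are the frame's x, y, z axes.
In Python, from plant import manip, eyes gives the robot as it stands. The module is installed in compiled form; this text tells all that it offers.
- The arm moves only by the tool arm_command, never from a script. Its argument "steps" is a list of rows, each an object of numbers: "x", "y", "z": the shift along the world's x, y, z in cm; "wx", "wy", "wz": the turn, a rotation vector about the world's x, y, z in rad; "fingers": the opening, from 0 (shut) to 1 (fully open). In form: [{"x": .., "y": .., "z": .., "wx": .., "wy": .., "wz": .., "fingers": ..}, ...]. A call has exactly 10 rows; each row shifts and turns the commanded pose from where the row before left it; what a row does not reach is not made up. A row lasts 1/10 s, in which the tool goes at most 50 mm and 8.59 degrees, less where a joint would pass 70% of its speed; a pose out of reach is approached as far as the arm can. A call with a gripper value outside its range is refused whole. The fingers move at their own pace and stop on an object; the grip force is fixed at half the most. Time passes only in rows, so rows that do not move let the fingers close, or fill a call up. It gives the time, the measured TCP pose, the force and the opening at its end, in the units of the state.
- manip.sense(): the state, without advancing time (a new reading comes with each control period).
- eyes.get_image(name): name is "scene" or "side" or "wrist"; returns the picture (480x640x3 uint8, red, green, blue); there is no depth.
- eyes.calibration(name): a dict with "fov_y" (degrees; the focal length in pixels is half the picture's height over the tangent of half this angle, whatever the lens; pixels are square), "cx", "cy" (the principal point, pixels), "dist_coeffs" ([k1, k2, p1, p2, k3] as OpenCV has them; the pictures are not rectified), "rvec" (rotation vector, rad) and "tvec" (3), from world to camera coordinates, as OpenCV has them; the wrist camera has in their place "hand_eye" (4x4, takes a point from camera to tool coordinates, whose origin is the TCP and whose axes are the tool frame's). Camera axes: x right, y down, z forward; pixel columns grow to the right and rows downward; lengths in m; the calibration is good to about 2 mm. A picture is of the moment at which its call begins: read the wrist's pose just before it. calibration takes no time and is no camera call.
- manip.sign_off(): hands the job in, once; it reports no verdict.
The state is a dict: "time": time; "qpos": joint angles; "dq": joint speeds; "joint_efforts": joint torques, N m; "tool_pos": TCP position; "orientation": TCP orientation; "wrist_force": force on the tool from outside, world axes, zero at the start; "moment": the same for the moment, N m; "finger_gap": finger opening in m.
Only numpy, scipy, OpenCV 4.12 (cv2) and the standard library are available. Lean on these libraries where they do the work, as an engineer would, in place of code of your own. Each camera call takes 0.05 s, during which the arm holds its last target. There are 200 camera calls.

## Working session

There is one attempt and no reset: what is moved stays moved. The work goes in short steps, Python scripts to look and compute and a tool call to move; the robot and the scene stay as the last step left them, time stands still between calls to the robot, and variables do not carry over. Pictures are saved under pics/ and viewed, about 8 in all and at most 12, crops included, and the job is handed in when it is done.

Besides the shell and the picture viewer there is one more tool, called after "Emit:" by a JSON object that holds its "op" and its "data", one argument or row to a line. arm_command: Moves the arm, as the interface text tells. Its arguments: {"type":"object","properties":{"steps":{"type":"array"}},"required":["steps"]}

```bash
mkdir -p pics
cat > h.py <<'E'
import numpy as np, cv2
from plant import manip, eyes
def cam(n, st=None):
    c=eyes.calibration(n); f=240/np.tan(np.radians(c['fov_y'])/2)
    K=np.array([[f,0,c['cx']],[0,f,c['cy']],[0,0,1.]]); d=np.array(c['dist_coeffs'],float)
    if 'rvec' in c:
        R=cv2.Rodrigues(np.array(c['rvec'],float))[0]; t=np.array(c['tvec'],float).ravel()
    else:
        st=st or manip.sense(); H=np.array(c['hand_eye']); Rt=np.array(st['orientation'])
        Rw=Rt@H[:3,:3]; o=Rt@H[:3,3]+np.array(st['tool_pos']); R=Rw.T; t=-R@o
    return K,d,R,t
def ray(C,uv):
    K,d,R,t=C; p=cv2.undistortPoints(np.array(uv,float).reshape(-1,1,2),K,d).reshape(-1,2)
    v=np.c_[p,np.ones(len(p))]@R; return -R.T@t, v/np.linalg.norm(v,axis=1)[:,None]
def plane(C,uv,z):
    o,v=ray(C,uv); return o+v*((z-o[2])/v[:,2])[:,None]
def proj(C,P):
    K,d,R,t=C; return cv2.projectPoints(np.array(P,float).reshape(-1,3),cv2.Rodrigues(R)[0],t,K,d)[0].reshape(-1,2)
def tri(C1,u1,C2,u2):
    o1,a=ray(C1,u1);o2,b=ray(C2,u2);a=a[0];b=b[0]
    s=np.linalg.lstsq(np.c_[a,-b],o2-o1,rcond=None)[0]
    return (o1+a*s[0]+o2+b*s[1])/2, np.linalg.norm(o1+a*s[0]-o2-b*s[1])
def snap(n,f=None):
    st=manip.sense(); im=eyes.get_image(n)[:,:,::-1].copy()
    if f: cv2.imwrite('pics/'+f,im)
    return im,cam(n,st)
E
python3 - <<'E'
from h import *
for n in('scene','side','wrist'):
    im,C=snap(n,n+'0.png'); print(n,-C[2].T@C[3],C[2][2])
print(manip.sense())
E
```

```text
scene [ 1.2240885  -0.18238719  0.91607595] [-0.6263811   0.17018597 -0.76071246]
side [ 0.31333174 -1.02899459  0.88049024] [ 0.17232843  0.77808888 -0.60405347]
wrist [0.08733442 0.64670561 0.38391361] [ 0.22809298 -0.05621633 -0.97201508]
{'time': 0.15, 'qpos': array([ 7.18149784e+01,  7.12498340e+00,  9.46161762e+01, -1.52791620e-03,
        7.83512415e+01, -4.73297364e+00]), 'dq': array([ 0.03971967, -0.05602023, -0.24700675,  0.05916116, -0.02032439,
        0.00793253]), 'joint_efforts': array([ 8.41128458e-04, -4.18191648e+01, -3.60472119e+01,  7.75486766e-02,
        4.68814268e-02, -8.34305706e-05]), 'tool_pos': array([0.15109361, 0.63168181, 0.21366792]), 'orientation': array([[-4.78489292e-04, -9.72566187e-01,  2.32625843e-01],
       [-1.54030480e-03,  2.32626311e-01,  9.72564973e-01],
       [-9.99998699e-01,  1.07047221e-04, -1.60935757e-03]]), 'wrist_force': array([-0.16592983,  0.20212316, -0.95229477]), 'moment': array([-0.01356731,  0.02871958,  0.02219823]), 'finger_gap': 0.0952645262823007}
```

View pics/scene0.png

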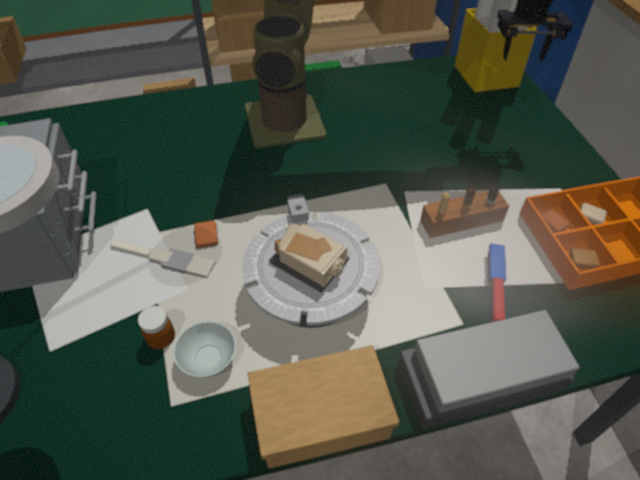

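View pics/side0.png

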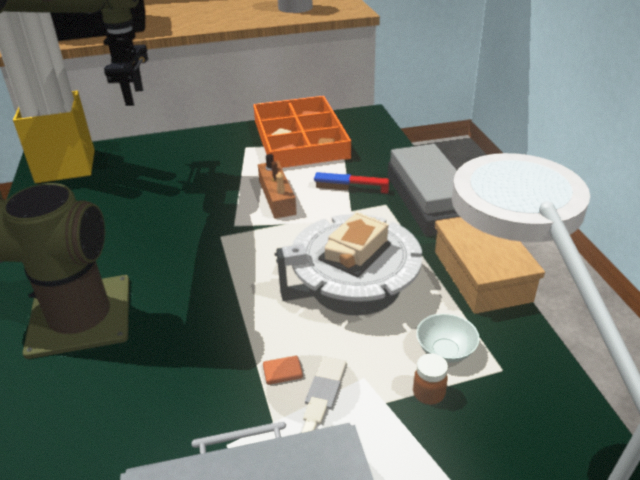

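The scene view shows the turntable at about (312,268), the sleeve at (298,207) and the block at (465,212). In the side view these are at (358,258), (293,252) and (277,185). I'll enlarge both.

Run:
```python
from h import *
s=cv2.imread('pics/scene0.png');d=cv2.imread('pics/side0.png')
r=lambda im,x,y,w,h,W,H:cv2.resize(im[y:y+h,x:x+w],(W,H),interpolation=cv2.INTER_CUBIC)
a=np.hstack([r(s,235,190,160,140,400,350),r(d,270,200,160,140,400,350)])
b=np.hstack([r(s,410,175,110,68,400,247),r(d,240,145,110,68,400,247)])
cv2.imwrite('pics/c1.png',np.vstack([a,b]))
for n,u,z in(('scene',(298,203),.122),('side',(293,252),.122),('scene',(312,268),.092),('side',(358,256),.092)):
    print(n,plane(cam(n),[u],z))
S,D=cam('scene'),cam('side')
print('pin? black grips', plane(S,[(468,193),(491,193),(443,200)],.09))
print('side',plane(D,[(270,160),(276,172),(281,185)],.09))
```

```text
scene [[ 0.45825447 -0.04935339  0.122     ]]
side [[ 0.4603066  -0.05764641  0.122     ]]
scene [[ 0.61467225 -0.05427574  0.092     ]]
side [[ 0.59621075 -0.06880155  0.092     ]]
pin? black grips [[0.48578293 0.34622523 0.09      ]
 [0.49803624 0.39960862 0.09      ]
 [0.49383235 0.27994756 0.09      ]]
side [[0.48395886 0.39538895 0.09      ]
 [0.48874895 0.32800034 0.09      ]
 [0.4899562  0.26079981 0.09      ]]
```

View pics/c1.png

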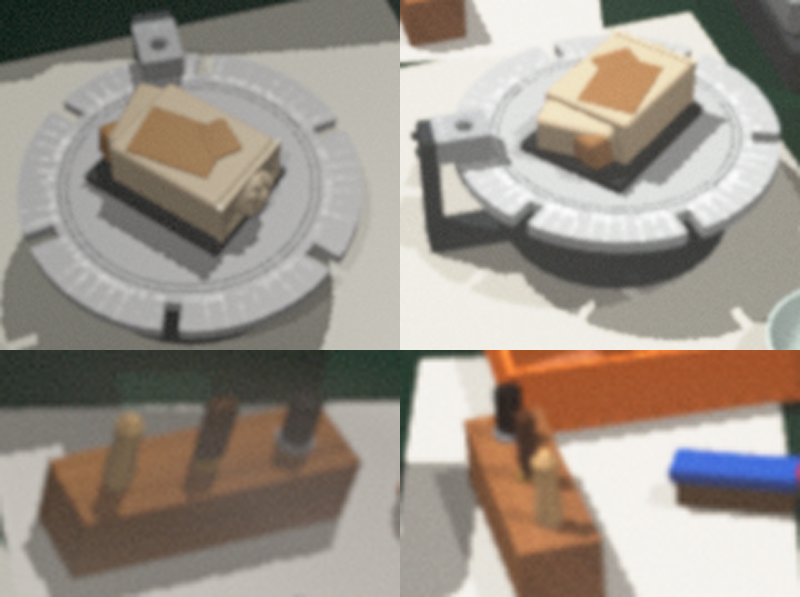

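The pin with its black grip and collar is in the block's +y hole, near scene (491,193). The rosette boss is at scene (340,266), and the broken end is on the opposite side. Next I'll fit the wheel centre from the notches.

Run:
```python
from h import *
from scipy.optimize import least_squares
S,D=cam('scene'),cam('side')
cs=np.array([(73,107),(323,124),(40,238),(323,252),(172,308)])*.4+[235,190]
cd=np.array([(126,215),(294,230),(365,135),(158,48)])*.4+[270,200]
A=plane(S,cs,.092)[:,:2];B=plane(D,cd,.092)[:,:2]
def fit(P):
    def f(q):
        v=P-q[:2]; a=np.arctan2(v[:,1],v[:,0])-q[2]; k=np.round(a/(np.pi/3))*np.pi/3+q[2]
        return (v-.129*np.c_[np.cos(k),np.sin(k)]).ravel()
    best=min((least_squares(f,[*P.mean(0),a]) for a in np.arange(0,1.05,.1)),key=lambda r:r.cost)
    return best.x,best.fun.round(4)
for P in(A,B,np.r_[A,B]):
    x,r=fit(P);print(x[:2],np.degrees(x[2])%60,r)
c=x[:2]
sl,e=tri(S,np.array([[158,44]])*.4+[235,190],D,np.array([[62,126]])*.4+[270,200]);print('sleeve',sl,e)
v=sl[:2]-c;print('dist',np.linalg.norm(v),'front ang',np.degrees(np.arctan2(v[1],v[0])))
ro=plane(S,np.array([[262,188]])*.4+[235,190],.124)[0];v=ro[:2]-c;print('ros',ro,np.linalg.norm(v),np.degrees(np.arctan2(v[1],v[0])))
# pin: grip top and collar
p,e=tri(S,np.array([[303,385-350]])*.275+[410,175],D,np.array([[108,388-350]])*.275+[240,145]);print('grip top',p,e)
p,e=tri(S,np.array([[297,440-350]])*.275+[410,175],D,np.array([[106,432-350]])*.275+[240,145]);print('collar',p,e)
print('block corners',plane(S,np.array([[50,463-350],[95,520-350],[358,463-350],[315,410-350]])*.275+[410,175],.055))
```

```text
[ 0.59593409 -0.05272923] 41.92534722337537 [-0.0005  0.0064 -0.0021 -0.0039  0.0054 -0.0011  0.0008 -0.0012 -0.0036
 -0.0002]
[ 0.59780762 -0.0563823 ] 40.02801376390259 [-0.0014 -0.0026  0.0005 -0.0101 -0.0027  0.0061  0.0036  0.0065]
[ 0.59654799 -0.05422418] 41.16320874851589 [-0.      0.0066 -0.0044 -0.0027  0.0065  0.0008 -0.001   0.0015 -0.0037
  0.0029 -0.0018 -0.0028 -0.0007 -0.0127 -0.0023  0.0015  0.0073  0.0048]
sleeve [ 0.46636675 -0.05011398  0.11796204] 0.0029196652071835348
dist 0.1302461053962909 front ang 178.1916049158537
ros [ 0.64431961 -0.00514703  0.124     ] 0.06848865077133397 45.77230488404295
grip top [0.4844976  0.40860076 0.09913744] 0.005085487559775406
collar [0.48375863 0.41987584 0.05149457] 0.0038579514729040697
block corners [[0.47126477 0.24710598 0.055     ]
 [0.52474192 0.25697312 0.055     ]
 [0.51756837 0.44598822 0.055     ]
 [0.46562024 0.44034252 0.055     ]]
```

Emit:
{"op": "arm_command", "data": {
  "steps": [
    {"x": 2.8, "y": -3.3, "wz": -0.13, "fingers": 0},
    {"x": 2.8, "y": -3.3, "wz": -0.13, "fingers": 0},
    {"x": 2.8, "y": -3.3, "wz": -0.13, "fingers": 0},
    {"x": 2.8, "y": -3.3, "wz": -0.13, "fingers": 0},
    {"x": 2.8, "y": -3.3, "wz": -0.13, "fingers": 0},
    {"x": 2.8, "y": -3.3, "wz": -0.13, "fingers": 0},
    {"x": 2.8, "y": -3.3, "wz": -0.13, "fingers": 0},
    {"x": 2.8, "y": -3.3, "wz": -0.13, "fingers": 0},
    {"x": 2.8, "y": -3.3, "wz": -0.13, "fingers": 0},
    {"x": 2.8, "y": -3.3, "wz": -0.13, "fingers": 0}
  ]
}}

```text
$.steps[0]: bad value
```

Emit:
{"op": "arm_command", "data": {
  "steps": [
    {"x": 2.8, "y": -3.3, "fingers": 0},
    {"x": 2.8, "y": -3.3, "fingers": 0},
    {"x": 2.8, "y": -3.3, "fingers": 0},
    {"x": 2.8, "y": -3.3, "fingers": 0},
    {"x": 2.8, "y": -3.3, "fingers": 0},
    {"x": 2.8, "y": -3.3, "fingers": 0},
    {"x": 2.8, "y": -3.3, "fingers": 0},
    {"x": 2.8, "y": -3.3, "fingers": 0},
    {"x": 2.8, "y": -3.3, "fingers": 0},
    {"x": 2.8, "y": -3.3, "fingers": 0}
  ]
}}

```text
$.steps[0]: bad value
```

Run:
```python
from h import *
im,C=snap('wrist','w1.png'); s=manip.sense(); print(s['time'],s['tool_pos'],s['orientation'],s['qpos'],s['wrist_force'],s['finger_gap']); print(-C[2].T@C[3],proj(C,[s['tool_pos']]))
```

```text
0.2 [0.15111249 0.63177309 0.21383793] [[-4.31770865e-04 -9.72564481e-01  2.32633069e-01]
 [-1.27063401e-03  2.32633436e-01  9.72563658e-01]
 [-9.99999100e-01  1.24333163e-04 -1.33621785e-03]] [ 7.18148830e+01  7.12074428e+00  9.46043426e+01  7.98851976e-04
  7.83517995e+01 -4.73312053e+00] [-0.14760785 -0.14602377  0.35607246] 0.09492630619621127
[0.08732761 0.64673982 0.38407838] [[322.91118949 295.22771521]]
```

View pics/w1.png

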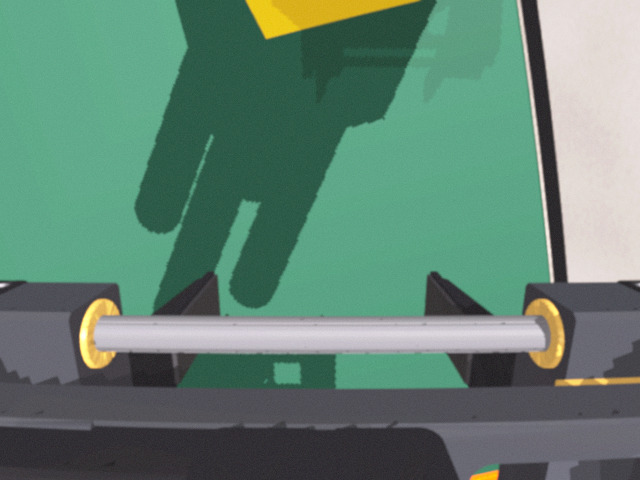

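The wrist view shows only the bench, because the moves were refused. Each row needs all its keys.

Emit:
{"op": "arm_command", "data": {
  "steps": [
    {"x": 2.8, "y": -3.3, "z": 0, "wx": 0, "wy": 0, "wz": -0.13, "fingers": 0},
    {"x": 2.8, "y": -3.3, "z": 0, "wx": 0, "wy": 0, "wz": -0.13, "fingers": 0},
    {"x": 2.8, "y": -3.3, "z": 0, "wx": 0, "wy": 0, "wz": -0.13, "fingers": 0},
    {"x": 2.8, "y": -3.3, "z": 0, "wx": 0, "wy": 0, "wz": -0.13, "fingers": 0},
    {"x": 2.8, "y": -3.3, "z": 0, "wx": 0, "wy": 0, "wz": -0.13, "fingers": 0},
    {"x": 2.8, "y": -3.3, "z": 0, "wx": 0, "wy": 0, "wz": -0.13, "fingers": 0},
    {"x": 2.8, "y": -3.3, "z": 0, "wx": 0, "wy": 0, "wz": -0.13, "fingers": 0},
    {"x": 2.8, "y": -3.3, "z": 0, "wx": 0, "wy": 0, "wz": -0.13, "fingers": 0},
    {"x": 2.8, "y": -3.3, "z": 0, "wx": 0, "wy": 0, "wz": -0.13, "fingers": 0},
    {"x": 2.8, "y": -3.3, "z": 0, "wx": 0, "wy": 0, "wz": -0.13, "fingers": 0}
  ]
}}

```text
time: 1.2
tool_pos: [0.432, 0.3006, 0.2147]
orientation: [[0.0, -0.031, 1.0], [0.0, 1.0, 0.031], [-1.0, 0.0, 0.0]]
wrist_force: [-0.1, 0.7, -0.3]
finger_gap: 0.0206
```

Emit:
{"op": "arm_command", "data": {
  "steps": [
    {"x": 2.8, "y": -3.3, "z": 0, "wx": 0, "wy": 0, "wz": 0, "fingers": 0},
    {"x": 2.8, "y": -3.3, "z": 0, "wx": 0, "wy": 0, "wz": 0, "fingers": 0},
    {"x": 2.8, "y": -3.3, "z": 0, "wx": 0, "wy": 0, "wz": 0, "fingers": 0},
    {"x": 2.8, "y": -3.3, "z": 0, "wx": 0, "wy": 0, "wz": 0, "fingers": 0},
    {"x": 2.8, "y": -3.3, "z": 0, "wx": 0, "wy": 0, "wz": 0, "fingers": 0},
    {"x": 2.8, "y": -3.3, "z": 0, "wx": 0, "wy": 0, "wz": 0, "fingers": 0},
    {"x": 2.8, "y": -3.3, "z": 0, "wx": 0, "wy": 0, "wz": 0, "fingers": 0},
    {"x": 2.8, "y": -3.3, "z": 0, "wx": 0, "wy": 0, "wz": 0, "fingers": 0},
    {"x": 2.8, "y": -3.3, "z": 0, "wx": 0, "wy": 0, "wz": 0, "fingers": 0},
    {"x": 2.8, "y": -3.3, "z": 0, "wx": 0, "wy": 0, "wz": 0, "fingers": 0}
  ]
}}

```text
time: 2.2
tool_pos: [0.7121, -0.0294, 0.2142]
orientation: [[-0.0, -0.036, 0.999], [0.0, 0.999, 0.036], [-1.0, 0.0, -0.0]]
wrist_force: [0.7, 0.5, -0.8]
finger_gap: 0.0009
```

Run:
```python
from h import *
im,C=snap('wrist','w2.png'); s=manip.sense(); print(s['time'],s['tool_pos'],s['orientation'],s['qpos'],s['wrist_force'],s['finger_gap']); print(-C[2].T@C[3],proj(C,[s['tool_pos']]))
```

```text
2.25 [ 0.71498842 -0.03490075  0.21345133] [[ 0.00187257 -0.0317728   0.99949336]
 [-0.0035988   0.99948843  0.03177938]
 [-0.99999177 -0.00365648  0.00175727]] [-7.01032296 15.16341409 85.41512218 -0.19495632 79.2898694  -8.79526191] [-0.66074878 -3.17611937 -1.03582168] 0.000541569515225247
[0.70968992 0.03565186 0.38466379] [[327.74988551 305.06877456]]
```

View pics/w2.png

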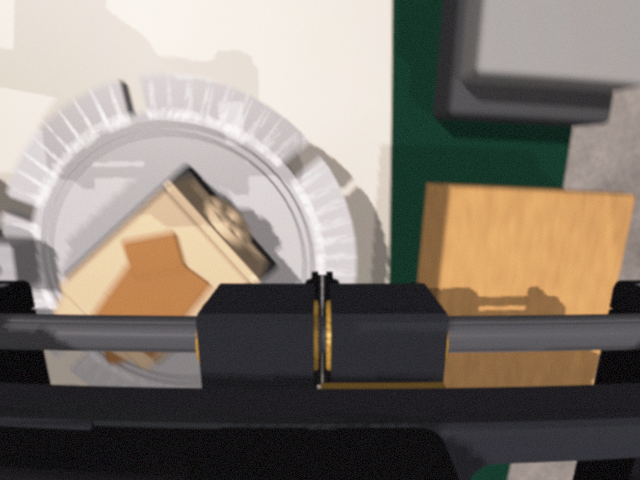

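The wrist view confirms the rosette end at (225,215). Notches show at (126,95) and (298,157), and the fingertips at (328,305) are over the rim. Lowering.

Emit:
{"op": "arm_command", "data": {
  "steps": [
    {"x": 0, "y": 0, "z": -1.5, "wx": 0, "wy": 0, "wz": 0, "fingers": 0},
    {"x": 0, "y": 0, "z": -2, "wx": 0, "wy": 0, "wz": 0, "fingers": 0},
    {"x": 0, "y": 0, "z": -2, "wx": 0, "wy": 0, "wz": 0, "fingers": 0},
    {"x": 0, "y": 0, "z": -2, "wx": 0, "wy": 0, "wz": 0, "fingers": 0},
    {"x": 0, "y": 0, "z": -1.5, "wx": 0, "wy": 0, "wz": 0, "fingers": 0},
    {"x": 0, "y": 0, "z": -1, "wx": 0, "wy": 0, "wz": 0, "fingers": 0},
    {"x": 0, "y": 0, "z": -0.7, "wx": 0, "wy": 0, "wz": 0, "fingers": 0},
    {"x": 0, "y": 0, "z": -0.4, "wx": 0, "wy": 0, "wz": 0, "fingers": 0},
    {"x": 0, "y": 0, "z": -0.1, "wx": 0, "wy": 0, "wz": 0, "fingers": 0},
    {"x": 0, "y": 0, "z": 0, "wx": 0, "wy": 0, "wz": 0, "fingers": 0}
  ]
}}

```text
time: 3.25
tool_pos: [0.7117, -0.0279, 0.1034]
orientation: [[0.001, -0.036, 0.999], [-0.0, 0.999, 0.036], [-1.0, -0.0, 0.001]]
wrist_force: [-0.1, -0.7, 0.5]
finger_gap: 0.0003
```

Emit:
{"op": "arm_command", "data": {
  "steps": [
    {"x": 0, "y": 0, "z": -0.05, "wx": 0, "wy": 0, "wz": 0, "fingers": 0},
    {"x": 0, "y": 0, "z": -0.05, "wx": 0, "wy": 0, "wz": 0, "fingers": 0},
    {"x": 0, "y": 0, "z": -0.05, "wx": 0, "wy": 0, "wz": 0, "fingers": 0},
    {"x": 0, "y": 0, "z": -0.05, "wx": 0, "wy": 0, "wz": 0, "fingers": 0},
    {"x": 0, "y": 0, "z": -0.05, "wx": 0, "wy": 0, "wz": 0, "fingers": 0},
    {"x": 0, "y": 0, "z": -0.05, "wx": 0, "wy": 0, "wz": 0, "fingers": 0},
    {"x": 0, "y": 0, "z": -0.05, "wx": 0, "wy": 0, "wz": 0, "fingers": 0},
    {"x": 0, "y": 0, "z": 0, "wx": 0, "wy": 0, "wz": 0, "fingers": 0},
    {"x": 0, "y": 0, "z": 0, "wx": 0, "wy": 0, "wz": 0, "fingers": 0},
    {"x": 0, "y": 0, "z": 0, "wx": 0, "wy": 0, "wz": 0, "fingers": 0}
  ]
}}

```text
time: 4.25
tool_pos: [0.7113, -0.0279, 0.0992]
orientation: [[0.0, -0.036, 0.999], [-0.0, 0.999, 0.036], [-1.0, -0.0, 0.0]]
wrist_force: [-0.4, -0.4, -0.7]
finger_gap: 0.0005
```

Run:
```python
from h import *
st=dict(tool_pos=[0.71498842,-0.03490075,0.21345133],orientation=np.array([[0.00187257,-0.0317728,0.99949336],[-0.0035988,0.99948843,0.03177938],[-0.99999177,-0.00365648,0.00175727]]))
C=cam('wrist',st)
c=np.array([.5965,-.0545])
for u,z in(((126,97),.092),((298,157),.092),((225,213),.124)):
    p=plane(C,[u],z)[0];v=p[:2]-c;print(p,np.linalg.norm(v),np.degrees(np.arctan2(v[1],v[0])))
s=manip.sense();print(s['time'],s['tool_pos'],s['wrist_force'])
```

```text
[0.57240211 0.06235879 0.092     ] 0.1193175752288827 101.65184714268034
[0.69601024 0.02338233 0.092     ] 0.12636433862165125 38.04873864009597
[ 0.64973063 -0.01388035  0.124     ] 0.06695861756187622 37.346816901368996
4.25 [ 0.7112692  -0.0278526   0.09917502] [-0.39992054 -0.42510672 -0.68874583]
```

Emit:
{"op": "arm_command", "data": {
  "steps": [
    {"x": 0, "y": 0, "z": -0.05, "wx": 0, "wy": 0, "wz": 0, "fingers": 0},
    {"x": 0, "y": 0, "z": -0.05, "wx": 0, "wy": 0, "wz": 0, "fingers": 0},
    {"x": 0, "y": 0, "z": -0.05, "wx": 0, "wy": 0, "wz": 0, "fingers": 0},
    {"x": 0, "y": 0, "z": -0.05, "wx": 0, "wy": 0, "wz": 0, "fingers": 0},
    {"x": 0, "y": 0, "z": -0.05, "wx": 0, "wy": 0, "wz": 0, "fingers": 0},
    {"x": 0, "y": 0, "z": -0.05, "wx": 0, "wy": 0, "wz": 0, "fingers": 0},
    {"x": 0, "y": 0, "z": 0, "wx": 0, "wy": 0, "wz": 0, "fingers": 0},
    {"x": 0, "y": 0, "z": 0, "wx": 0, "wy": 0, "wz": 0, "fingers": 0},
    {"x": 0, "y": 0, "z": 0, "wx": 0, "wy": 0, "wz": 0, "fingers": 0},
    {"x": 0, "y": 0, "z": 0, "wx": 0, "wy": 0, "wz": 0, "fingers": 0}
  ]
}}

```text
time: 5.25
tool_pos: [0.7113, -0.0279, 0.0962]
orientation: [[0.0, -0.036, 0.999], [-0.0, 0.999, 0.036], [-1.0, -0.0, 0.0]]
wrist_force: [0.2, 0.5, -0.2]
finger_gap: 0.0005
```

Emit:
{"op": "arm_command", "data": {
  "steps": [
    {"x": 0, "y": 0, "z": -0.05, "wx": 0, "wy": 0, "wz": 0, "fingers": 0},
    {"x": 0, "y": 0, "z": -0.05, "wx": 0, "wy": 0, "wz": 0, "fingers": 0},
    {"x": 0, "y": 0, "z": -0.05, "wx": 0, "wy": 0, "wz": 0, "fingers": 0},
    {"x": 0, "y": 0, "z": -0.05, "wx": 0, "wy": 0, "wz": 0, "fingers": 0},
    {"x": 0, "y": 0, "z": 0, "wx": 0, "wy": 0, "wz": 0, "fingers": 0},
    {"x": 0, "y": 0, "z": 0, "wx": 0, "wy": 0, "wz": 0, "fingers": 0},
    {"x": 0, "y": 0, "z": 0, "wx": 0, "wy": 0, "wz": 0, "fingers": 0},
    {"x": 0, "y": 0, "z": 0, "wx": 0, "wy": 0, "wz": 0, "fingers": 0},
    {"x": 0, "y": 0, "z": 0, "wx": 0, "wy": 0, "wz": 0, "fingers": 0},
    {"x": 0, "y": 0, "z": 0, "wx": 0, "wy": 0, "wz": 0, "fingers": 0}
  ]
}}

```text
time: 6.25
tool_pos: [0.7112, -0.0279, 0.0941]
orientation: [[-0.0, -0.036, 0.999], [-0.0, 0.999, 0.036], [-1.0, -0.0, -0.0]]
wrist_force: [-0.9, -0.4, 0.2]
finger_gap: 0.0002
```

Emit:
{"op": "arm_command", "data": {
  "steps": [
    {"x": 0, "y": 0, "z": -0.05, "wx": 0, "wy": 0, "wz": 0, "fingers": 0},
    {"x": 0, "y": 0, "z": -0.05, "wx": 0, "wy": 0, "wz": 0, "fingers": 0},
    {"x": 0, "y": 0, "z": -0.05, "wx": 0, "wy": 0, "wz": 0, "fingers": 0},
    {"x": 0, "y": 0, "z": -0.05, "wx": 0, "wy": 0, "wz": 0, "fingers": 0},
    {"x": 0, "y": 0, "z": 0, "wx": 0, "wy": 0, "wz": 0, "fingers": 0},
    {"x": 0, "y": 0, "z": 0, "wx": 0, "wy": 0, "wz": 0, "fingers": 0},
    {"x": 0, "y": 0, "z": 0, "wx": 0, "wy": 0, "wz": 0, "fingers": 0},
    {"x": 0, "y": 0, "z": 0, "wx": 0, "wy": 0, "wz": 0, "fingers": 0},
    {"x": 0, "y": 0, "z": 0, "wx": 0, "wy": 0, "wz": 0, "fingers": 0},
    {"x": 0, "y": 0, "z": 0, "wx": 0, "wy": 0, "wz": 0, "fingers": 0}
  ]
}}

```text
time: 7.25
tool_pos: [0.7113, -0.0279, 0.0922]
orientation: [[0.0, -0.036, 0.999], [0.0, 0.999, 0.036], [-1.0, -0.0, 0.0]]
wrist_force: [0.4, -0.2, 0.2]
finger_gap: 0.0006
```

Emit:
{"op": "arm_command", "data": {
  "steps": [
    {"x": 0, "y": 0, "z": -0.05, "wx": 0, "wy": 0, "wz": 0, "fingers": 0},
    {"x": 0, "y": 0, "z": -0.05, "wx": 0, "wy": 0, "wz": 0, "fingers": 0},
    {"x": 0, "y": 0, "z": -0.05, "wx": 0, "wy": 0, "wz": 0, "fingers": 0},
    {"x": 0, "y": 0, "z": -0.05, "wx": 0, "wy": 0, "wz": 0, "fingers": 0},
    {"x": 0, "y": 0, "z": 0, "wx": 0, "wy": 0, "wz": 0, "fingers": 0},
    {"x": 0, "y": 0, "z": 0, "wx": 0, "wy": 0, "wz": 0, "fingers": 0},
    {"x": 0, "y": 0, "z": 0, "wx": 0, "wy": 0, "wz": 0, "fingers": 0},
    {"x": 0, "y": 0, "z": 0, "wx": 0, "wy": 0, "wz": 0, "fingers": 0},
    {"x": 0, "y": 0, "z": 0, "wx": 0, "wy": 0, "wz": 0, "fingers": 0},
    {"x": 0, "y": 0, "z": 0, "wx": 0, "wy": 0, "wz": 0, "fingers": 0}
  ]
}}

```text
time: 8.25
tool_pos: [0.7113, -0.0279, 0.0911]
orientation: [[0.0, -0.036, 0.999], [-0.0, 0.999, 0.036], [-1.0, -0.0, 0.0]]
wrist_force: [-3.1, 1.0, 5.5]
finger_gap: 0.0003
```

Emit:
{"op": "arm_command", "data": {
  "steps": [
    {"x": 0, "y": 0, "z": -0.03, "wx": 0, "wy": 0, "wz": 0, "fingers": 0},
    {"x": 0, "y": 0, "z": -0.03, "wx": 0, "wy": 0, "wz": 0, "fingers": 0},
    {"x": 0, "y": 0, "z": -0.03, "wx": 0, "wy": 0, "wz": 0, "fingers": 0},
    {"x": 0, "y": 0, "z": -0.03, "wx": 0, "wy": 0, "wz": 0, "fingers": 0},
    {"x": 0, "y": 0, "z": -0.03, "wx": 0, "wy": 0, "wz": 0, "fingers": 0},
    {"x": 0, "y": 0, "z": 0, "wx": 0, "wy": 0, "wz": 0, "fingers": 0},
    {"x": 0, "y": 0, "z": 0, "wx": 0, "wy": 0, "wz": 0, "fingers": 0},
    {"x": 0, "y": 0, "z": 0, "wx": 0, "wy": 0, "wz": 0, "fingers": 0},
    {"x": 0, "y": 0, "z": 0, "wx": 0, "wy": 0, "wz": 0, "fingers": 0},
    {"x": 0, "y": 0, "z": 0, "wx": 0, "wy": 0, "wz": 0, "fingers": 0}
  ]
}}

```text
time: 9.25
tool_pos: [0.7113, -0.0279, 0.091]
orientation: [[0.0, -0.036, 0.999], [-0.0, 0.999, 0.036], [-1.0, -0.0, 0.0]]
wrist_force: [-6.1, 0.0, 11.5]
finger_gap: 0.0009
```

```bash
cat > arc.py <<'E'
# print arc rows: python3 arc.py startdeg totdeg n [r]
import sys,numpy as np
a,t,n=float(sys.argv[1]),float(sys.argv[2]),int(sys.argv[3]);r=float(sys.argv[4]) if len(sys.argv)>4 else 11.78
A=np.radians(a+np.linspace(0,t,n+1));print(np.c_[r*np.diff(np.cos(A)),r*np.diff(np.sin(A)),np.diff(A)].round(2).tolist())
E
python3 arc.py 13 20 10; python3 -c "
from plant import manip
print(manip.sense()['wrist_force'])"
```

```text
[[-0.1, 0.4, 0.03], [-0.11, 0.4, 0.03], [-0.13, 0.39, 0.03], [-0.14, 0.39, 0.03], [-0.15, 0.38, 0.03], [-0.17, 0.38, 0.03], [-0.18, 0.37, 0.03], [-0.19, 0.36, 0.03], [-0.21, 0.36, 0.03], [-0.22, 0.35, 0.03]]
[-6.07812439  0.0371913  11.48961608]
```

Emit:
{"op": "arm_command", "data": {
  "steps": [
    {"x": -0.05, "y": 0, "z": -0.03, "wx": 0, "wy": 0, "wz": 0, "fingers": 0},
    {"x": -0.05, "y": 0, "z": -0.03, "wx": 0, "wy": 0, "wz": 0, "fingers": 0},
    {"x": -0.1, "y": 0.4, "z": 0, "wx": 0, "wy": 0, "wz": 0.035, "fingers": 0},
    {"x": -0.11, "y": 0.4, "z": 0, "wx": 0, "wy": 0, "wz": 0.035, "fingers": 0},
    {"x": -0.13, "y": 0.39, "z": 0, "wx": 0, "wy": 0, "wz": 0.035, "fingers": 0},
    {"x": -0.14, "y": 0.39, "z": 0, "wx": 0, "wy": 0, "wz": 0.035, "fingers": 0},
    {"x": -0.15, "y": 0.38, "z": 0, "wx": 0, "wy": 0, "wz": 0.035, "fingers": 0},
    {"x": -0.17, "y": 0.38, "z": 0, "wx": 0, "wy": 0, "wz": 0.035, "fingers": 0},
    {"x": -0.18, "y": 0.37, "z": 0, "wx": 0, "wy": 0, "wz": 0.035, "fingers": 0},
    {"x": -0.19, "y": 0.36, "z": 0, "wx": 0, "wy": 0, "wz": 0.035, "fingers": 0}
  ]
}}

```text
time: 10.25
tool_pos: [0.7012, 0.0007, 0.0918]
orientation: [[0.007, -0.312, 0.95], [-0.004, 0.95, 0.312], [-1.0, -0.006, 0.005]]
wrist_force: [-0.2, -6.2, 9.7]
finger_gap: 0.0004
```

```bash
python3 - <<'E'
from h import *
im,C=snap('scene','s2.png')
cv2.imwrite('pics/s2c.png',cv2.resize(im[190:330,235:395],(800,700),interpolation=cv2.INTER_CUBIC)[:600])
s=manip.sense();v=s['tool_pos'][:2]-[.5965,-.0545];print(s['time'],s['wrist_force'],s['tool_pos'],np.linalg.norm(v),np.degrees(np.arctan2(v[1],v[0])))
E
python3 arc.py 29 30 10;python3 arc.py 59 30 10;python3 arc.py 89 30 10
```

```text
10.3 [-1.25153144 -5.28805974  9.13874343] [0.70080141 0.00145155 0.091804  ] 0.11836114032411896 28.210933430703694
[[-0.31, 0.53, 0.05], [-0.34, 0.51, 0.05], [-0.37, 0.5, 0.05], [-0.39, 0.48, 0.05], [-0.42, 0.45, 0.05], [-0.44, 0.43, 0.05], [-0.46, 0.41, 0.05], [-0.48, 0.38, 0.05], [-0.5, 0.36, 0.05], [-0.52, 0.33, 0.05]]
[[-0.54, 0.3, 0.05], [-0.55, 0.28, 0.05], [-0.57, 0.25, 0.05], [-0.58, 0.22, 0.05], [-0.59, 0.19, 0.05], [-0.6, 0.15, 0.05], [-0.6, 0.12, 0.05], [-0.61, 0.09, 0.05], [-0.61, 0.06, 0.05], [-0.62, 0.03, 0.05]]
[[-0.62, -0.01, 0.05], [-0.62, -0.04, 0.05], [-0.61, -0.07, 0.05], [-0.61, -0.1, 0.05], [-0.6, -0.13, 0.05], [-0.59, -0.16, 0.05], [-0.58, -0.2, 0.05], [-0.57, -0.23, 0.05], [-0.56, -0.26, 0.05], [-0.55, -0.28, 0.05]]
```

View pics/s2c.png

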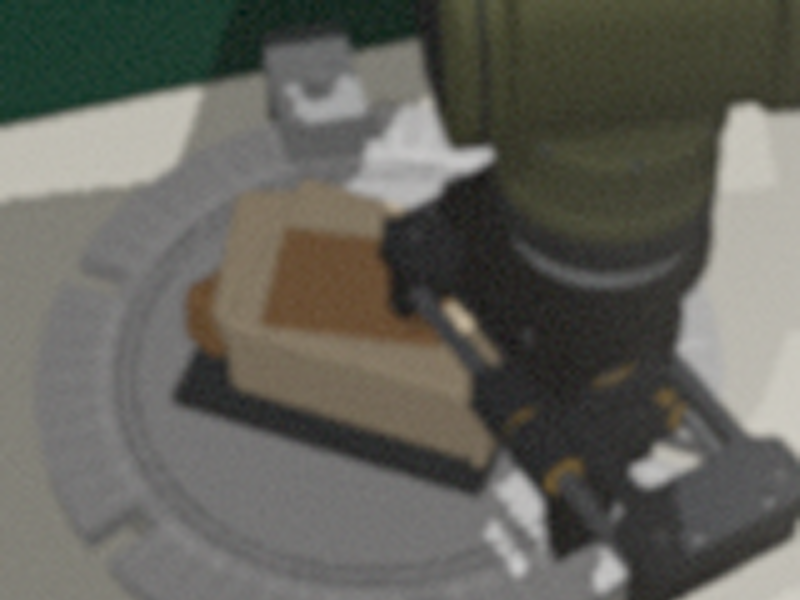

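The scene crop shows the wheel and stone turned with the fingertips by about 15°, the notches having moved to (255,244) and (259,296). I'll press a little harder and keep going.

Emit:
{"op": "arm_command", "data": {
  "steps": [
    {"x": 0, "y": 0, "z": -0.04, "wx": 0, "wy": 0, "wz": 0, "fingers": 0},
    {"x": 0, "y": 0, "z": -0.04, "wx": 0, "wy": 0, "wz": 0, "fingers": 0},
    {"x": -0.31, "y": 0.53, "z": 0, "wx": 0, "wy": 0, "wz": 0.05, "fingers": 0},
    {"x": -0.34, "y": 0.51, "z": 0, "wx": 0, "wy": 0, "wz": 0.05, "fingers": 0},
    {"x": -0.37, "y": 0.5, "z": 0, "wx": 0, "wy": 0, "wz": 0.05, "fingers": 0},
    {"x": -0.39, "y": 0.48, "z": 0, "wx": 0, "wy": 0, "wz": 0.05, "fingers": 0},
    {"x": -0.42, "y": 0.45, "z": 0, "wx": 0, "wy": 0, "wz": 0.05, "fingers": 0},
    {"x": -0.44, "y": 0.43, "z": 0, "wx": 0, "wy": 0, "wz": 0.05, "fingers": 0},
    {"x": -0.46, "y": 0.41, "z": 0, "wx": 0, "wy": 0, "wz": 0.05, "fingers": 0},
    {"x": 0, "y": 0, "z": 0, "wx": 0, "wy": 0, "wz": 0, "fingers": 0}
  ]
}}

```text
time: 11.3
tool_pos: [0.6746, 0.0345, 0.0927]
orientation: [[0.009, -0.619, 0.785], [-0.003, 0.786, 0.619], [-1.0, -0.008, 0.005]]
wrist_force: [-2.2, -4.1, 15.3]
finger_gap: 0.0005
```

Emit:
{"op": "arm_command", "data": {
  "steps": [
    {"x": -0.48, "y": 0.38, "z": 0.01, "wx": 0, "wy": 0, "wz": 0.05, "fingers": 0},
    {"x": -0.5, "y": 0.36, "z": 0.01, "wx": 0, "wy": 0, "wz": 0.05, "fingers": 0},
    {"x": -0.52, "y": 0.33, "z": 0.01, "wx": 0, "wy": 0, "wz": 0.05, "fingers": 0},
    {"x": -0.54, "y": 0.3, "z": 0.01, "wx": 0, "wy": 0, "wz": 0.05, "fingers": 0},
    {"x": -0.55, "y": 0.28, "z": 0.01, "wx": 0, "wy": 0, "wz": 0.05, "fingers": 0},
    {"x": -0.57, "y": 0.25, "z": 0.01, "wx": 0, "wy": 0, "wz": 0.05, "fingers": 0},
    {"x": -0.58, "y": 0.22, "z": 0.01, "wx": 0, "wy": 0, "wz": 0.05, "fingers": 0},
    {"x": -0.59, "y": 0.19, "z": 0.01, "wx": 0, "wy": 0, "wz": 0.05, "fingers": 0},
    {"x": 0, "y": 0, "z": 0, "wx": 0, "wy": 0, "wz": 0, "fingers": 0},
    {"x": 0, "y": 0, "z": 0, "wx": 0, "wy": 0, "wz": 0, "fingers": 0}
  ]
}}

```text
time: 12.3
tool_pos: [0.6323, 0.0581, 0.0939]
orientation: [[0.011, -0.875, 0.483], [-0.002, 0.483, 0.875], [-1.0, -0.01, 0.004]]
wrist_force: [0.8, -3.5, 15.9]
finger_gap: 0.0002
```

Emit:
{"op": "arm_command", "data": {
  "steps": [
    {"x": -0.59, "y": 0.17, "z": 0.013, "wx": 0, "wy": 0, "wz": 0.05, "fingers": 0},
    {"x": -0.6, "y": 0.14, "z": 0.013, "wx": 0, "wy": 0, "wz": 0.05, "fingers": 0},
    {"x": -0.6, "y": 0.11, "z": 0.013, "wx": 0, "wy": 0, "wz": 0.05, "fingers": 0},
    {"x": -0.61, "y": 0.08, "z": 0.013, "wx": 0, "wy": 0, "wz": 0.05, "fingers": 0},
    {"x": -0.61, "y": 0.05, "z": 0.013, "wx": 0, "wy": 0, "wz": 0.05, "fingers": 0},
    {"x": -0.62, "y": 0.02, "z": 0.013, "wx": 0, "wy": 0, "wz": 0.05, "fingers": 0},
    {"x": -0.62, "y": -0.01, "z": 0.013, "wx": 0, "wy": 0, "wz": 0.05, "fingers": 0},
    {"x": -0.62, "y": -0.04, "z": 0.013, "wx": 0, "wy": 0, "wz": 0.05, "fingers": 0},
    {"x": 0, "y": 0, "z": 0, "wx": 0, "wy": 0, "wz": 0, "fingers": 0},
    {"x": 0, "y": 0, "z": 0, "wx": 0, "wy": 0, "wz": 0, "fingers": 0}
  ]
}}

```text
time: 13.3
tool_pos: [0.584, 0.0625, 0.0947]
orientation: [[0.012, -0.994, 0.104], [-0.003, 0.104, 0.995], [-1.0, -0.012, -0.002]]
wrist_force: [1.8, -5.4, 14.5]
finger_gap: 0.0006
```

Emit:
{"op": "arm_command", "data": {
  "steps": [
    {"x": -0.61, "y": -0.07, "z": 0.006, "wx": 0, "wy": 0, "wz": 0.05, "fingers": 0},
    {"x": -0.61, "y": -0.1, "z": 0.006, "wx": 0, "wy": 0, "wz": 0.05, "fingers": 0},
    {"x": -0.6, "y": -0.13, "z": 0.006, "wx": 0, "wy": 0, "wz": 0.05, "fingers": 0},
    {"x": -0.59, "y": -0.16, "z": 0.006, "wx": 0, "wy": 0, "wz": 0.05, "fingers": 0},
    {"x": -0.58, "y": -0.2, "z": 0.006, "wx": 0, "wy": 0, "wz": 0.05, "fingers": 0},
    {"x": -0.57, "y": -0.23, "z": 0.006, "wx": 0, "wy": 0, "wz": 0.05, "fingers": 0},
    {"x": -0.56, "y": -0.26, "z": 0.006, "wx": 0, "wy": 0, "wz": 0.05, "fingers": 0},
    {"x": -0.55, "y": -0.28, "z": 0.006, "wx": 0, "wy": 0, "wz": 0.05, "fingers": 0},
    {"x": 0, "y": 0, "z": 0, "wx": 0, "wy": 0, "wz": 0, "fingers": 0},
    {"x": 0, "y": 0, "z": 0, "wx": 0, "wy": 0, "wz": 0, "fingers": 0}
  ]
}}

```text
time: 14.3
tool_pos: [0.5382, 0.0482, 0.0951]
orientation: [[0.014, -0.957, -0.291], [-0.004, -0.291, 0.957], [-1.0, -0.012, -0.008]]
wrist_force: [3.3, -5.8, 14.1]
finger_gap: 0.0005
```

Run:
```python
from h import *
im,C=snap('side','d3.png');im2,C=snap('scene','s3.png')
r=lambda im,x,y,w,h,W,H:cv2.resize(im[y:y+h,x:x+w],(W,H),interpolation=cv2.INTER_CUBIC)
cv2.imwrite('pics/c3.png',np.hstack([r(im2,235,190,160,140,400,350),r(im,270,200,160,140,400,350)]))
s=manip.sense();v=s['tool_pos'][:2]-[.5965,-.0545];print(s['wrist_force'],s['tool_pos'],np.linalg.norm(v),np.degrees(np.arctan2(v[1],v[0])))
```

```text
[ 3.66366738 -6.00090204 14.21696354] [0.53820563 0.04812586 0.09507989] 0.11802669751338334 119.5977921605262
```

View pics/c3.png

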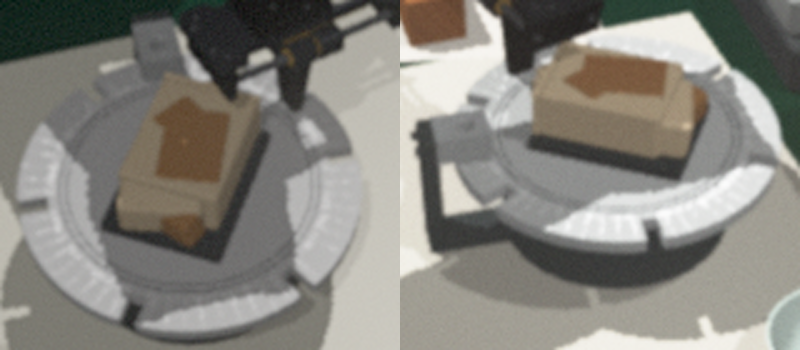

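The broken end now faces away in the lower part of the scene view. Notches show in the crops at scene (35,205), (132,315) and (298,285), and at side (255,232).

```bash
python3 - <<'E'
from h import *
S,D=cam('scene'),cam('side')
c=np.array([.5965,-.0545])
for C,p,o,z in((S,[(35,205),(132,315),(298,285),(112,70)],[235,190],.092),(D,[(255,232),(368,160),(320,72)],[270,200],.092)):
    P=plane(C,np.array(p)*.4+o,z)[:,:2]; v=P-c; print(np.linalg.norm(v,axis=1).round(3),np.degrees(np.arctan2(v[:,1],v[:,0])).round(1))
P=plane(S,np.array([[158,44]])*.4+[235,190],.122)[0];Q=plane(D,np.array([[62,126]])*.4+[270,200],.122)[0];print(P,Q)
for X in(P,Q):
  v=X[:2]-c;print(np.linalg.norm(v),np.degrees(np.arctan2(v[1],v[0])))
E
python3 arc.py 119.6 28 10
```

```text
[0.125 0.136 0.135 0.137] [ -90.6  -30.4   26.2 -163.9]
[0.133 0.132 0.126] [-92.5 -33.1  26.7]
[ 0.47184729 -0.051749    0.122     ] [ 0.46493431 -0.05333023  0.122     ]
0.12468306373275972 178.73572840622325
0.13157088718317075 179.49058674086743
[[-0.49, -0.3, 0.05], [-0.48, -0.32, 0.05], [-0.46, -0.34, 0.05], [-0.44, -0.37, 0.05], [-0.43, -0.39, 0.05], [-0.41, -0.41, 0.05], [-0.39, -0.43, 0.05], [-0.37, -0.44, 0.05], [-0.34, -0.46, 0.05], [-0.32, -0.48, 0.05]]
```

Emit:
{"op": "arm_command", "data": {
  "steps": [
    {"x": -0.5, "y": -0.31, "z": 0.003, "wx": 0, "wy": 0, "wz": 0.05, "fingers": 0},
    {"x": -0.49, "y": -0.33, "z": 0.003, "wx": 0, "wy": 0, "wz": 0.05, "fingers": 0},
    {"x": -0.47, "y": -0.35, "z": 0.003, "wx": 0, "wy": 0, "wz": 0.05, "fingers": 0},
    {"x": -0.45, "y": -0.38, "z": 0.003, "wx": 0, "wy": 0, "wz": 0.05, "fingers": 0},
    {"x": -0.43, "y": -0.4, "z": 0.003, "wx": 0, "wy": 0, "wz": 0.05, "fingers": 0},
    {"x": -0.42, "y": -0.42, "z": 0, "wx": 0, "wy": 0, "wz": 0.05, "fingers": 0},
    {"x": -0.4, "y": -0.44, "z": 0, "wx": 0, "wy": 0, "wz": 0.05, "fingers": 0},
    {"x": -0.38, "y": -0.45, "z": 0, "wx": 0, "wy": 0, "wz": 0.05, "fingers": 0},
    {"x": -0.35, "y": -0.47, "z": 0, "wx": 0, "wy": 0, "wz": 0.05, "fingers": 0},
    {"x": -0.33, "y": -0.5, "z": 0, "wx": 0, "wy": 0, "wz": 0.05, "fingers": 0}
  ]
}}

```text
time: 15.4
tool_pos: [0.4965, 0.009, 0.095]
orientation: [[0.016, -0.699, -0.715], [-0.001, -0.715, 0.699], [-1.0, -0.011, -0.012]]
wrist_force: [6.7, 0.8, 11.1]
finger_gap: 0.0006
```

Emit:
{"op": "arm_command", "data": {
  "steps": [
    {"x": 0, "y": 0, "z": 0, "wx": 0, "wy": 0, "wz": 0, "fingers": 0},
    {"x": 0, "y": 0, "z": 0.1, "wx": 0, "wy": 0, "wz": 0, "fingers": 0},
    {"x": 0, "y": 0, "z": 0.1, "wx": 0, "wy": 0, "wz": 0, "fingers": 0},
    {"x": 0, "y": 0, "z": 0.2, "wx": 0, "wy": 0, "wz": 0, "fingers": 0},
    {"x": 0, "y": 0, "z": 1.5, "wx": 0, "wy": 0, "wz": 0, "fingers": 0},
    {"x": 0, "y": 0, "z": 3, "wx": 0, "wy": 0, "wz": 0, "fingers": 0},
    {"x": 0, "y": 0, "z": 3, "wx": 0, "wy": 0, "wz": 0, "fingers": 0},
    {"x": 0, "y": 0, "z": 3, "wx": 0, "wy": 0, "wz": 0, "fingers": 0},
    {"x": 0, "y": 0, "z": 3, "wx": 0, "wy": 0, "wz": -0.1, "fingers": 0},
    {"x": 0, "y": 0, "z": 0, "wx": 0, "wy": 0, "wz": -0.1, "fingers": 0}
  ]
}}

```text
time: 16.4
tool_pos: [0.4923, 0.0094, 0.2343]
orientation: [[0.008, -0.83, -0.557], [-0.001, -0.557, 0.83], [-1.0, -0.006, -0.005]]
wrist_force: [0.2, 0.7, 1.1]
finger_gap: 0.0006
```

Emit:
{"op": "arm_command", "data": {
  "steps": [
    {"x": -0.06, "y": 3.95, "z": 0, "wx": 0, "wy": 0, "wz": 0.1, "fingers": 0.6},
    {"x": -0.06, "y": 3.95, "z": 0, "wx": 0, "wy": 0, "wz": 0.1, "fingers": 0.6},
    {"x": -0.06, "y": 3.95, "z": 0, "wx": 0, "wy": 0, "wz": 0.1, "fingers": 0.6},
    {"x": -0.06, "y": 3.95, "z": 0, "wx": 0, "wy": 0, "wz": 0.1, "fingers": 0.6},
    {"x": -0.06, "y": 3.95, "z": 0, "wx": 0, "wy": 0, "wz": 0.1, "fingers": 0.6},
    {"x": -0.06, "y": 3.95, "z": 0, "wx": 0, "wy": 0, "wz": 0.1, "fingers": 0.6},
    {"x": -0.06, "y": 3.95, "z": 0, "wx": 0, "wy": 0, "wz": 0.1, "fingers": 0.6},
    {"x": -0.06, "y": 3.95, "z": 0, "wx": 0, "wy": 0, "wz": 0.1, "fingers": 0.6},
    {"x": -0.06, "y": 3.95, "z": 0, "wx": 0, "wy": 0, "wz": 0.1, "fingers": 0.6},
    {"x": -0.06, "y": 3.95, "z": 0, "wx": 0, "wy": 0, "wz": 0.1, "fingers": 0.6}
  ]
}}

```text
time: 17.4
tool_pos: [0.4834, 0.4058, 0.2286]
orientation: [[-0.001, 0.029, -1.0], [-0.001, -1.0, -0.029], [-1.0, 0.001, 0.001]]
wrist_force: [0.5, -0.3, -0.8]
finger_gap: 0.0573
```

Emit:
{"op": "arm_command", "data": {
  "steps": [
    {"x": 0, "y": 0, "z": 0, "wx": 0, "wy": 0, "wz": 0, "fingers": 0.6},
    {"x": 0, "y": 0, "z": 0, "wx": 0, "wy": 0, "wz": 0, "fingers": 0.6},
    {"x": 0, "y": 0, "z": 0, "wx": 0, "wy": 0, "wz": 0, "fingers": 0.6},
    {"x": 0, "y": 0, "z": 0, "wx": 0, "wy": 0, "wz": 0, "fingers": 0.6},
    {"x": 0, "y": 0, "z": 0, "wx": 0, "wy": 0, "wz": 0, "fingers": 0.6},
    {"x": 0, "y": 0, "z": 0, "wx": 0, "wy": 0, "wz": 0, "fingers": 0.6},
    {"x": 0, "y": 0, "z": 0, "wx": 0, "wy": 0, "wz": 0, "fingers": 0.6},
    {"x": 0, "y": 0, "z": 0, "wx": 0, "wy": 0, "wz": 0, "fingers": 0.6},
    {"x": 0, "y": 0, "z": 0, "wx": 0, "wy": 0, "wz": 0, "fingers": 0.6},
    {"x": 0, "y": 0, "z": 0, "wx": 0, "wy": 0, "wz": 0, "fingers": 0.6}
  ]
}}

```text
time: 18.4
tool_pos: [0.4843, 0.4045, 0.2287]
orientation: [[-0.0, 0.024, -1.0], [-0.0, -1.0, -0.024], [-1.0, 0.0, 0.0]]
wrist_force: [0.3, -0.2, 0.4]
finger_gap: 0.0569
```

Run:
```python
from h import *
im,C=snap('wrist','w4.png'); s=manip.sense(); print(s['time'],s['tool_pos'],s['qpos'])
d3,_=snap('side','d4.png');s3,_=snap('scene','s4.png')
r=lambda im,x,y,w,h,W,H:cv2.resize(im[y:y+h,x:x+w],(W,H),interpolation=cv2.INTER_CUBIC)
a=np.hstack([r(s3,235,190,160,120,400,300),r(d3,270,200,160,120,400,300)])
b=np.hstack([r(im,0,0,640,480,400,300),r(im,220,120,240,180,400,300)])
cv2.imwrite('pics/c4.png',np.vstack([a,b])); print(proj(C,[[.486,.405,.095],[.486,.405,.055]]))
```

```text
18.45 [0.48433451 0.40446764 0.22869887] [ 3.49933993e+01  4.26548912e+00  9.62406178e+01 -1.98135349e-03
  7.94955689e+01 -1.46409280e+02]
[[319.577439   235.09104674]
 [319.83906599 225.48053431]]
```

View pics/c4.png

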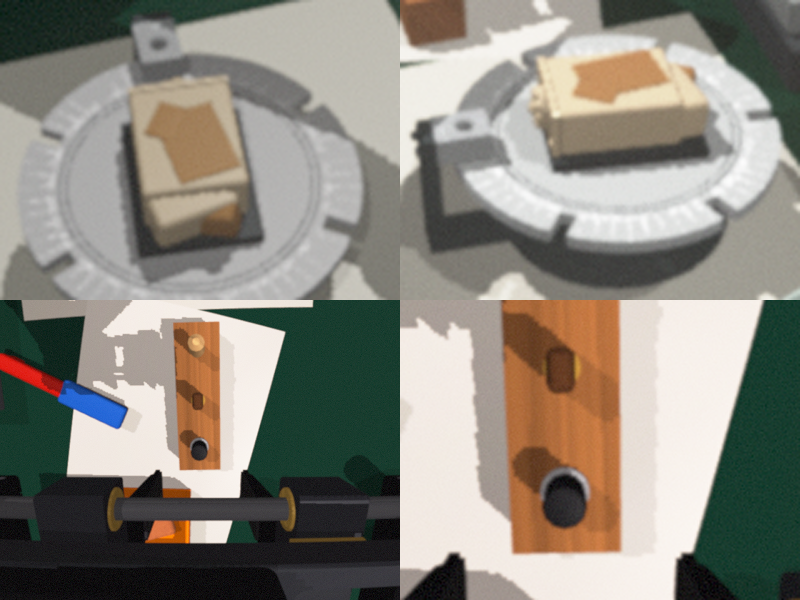

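Wrist crop: the pin grip is at (319,244) and the collar at (318,238), with the other tools well apart from it. The scene and side crops show the rosette end facing the bracket and notches at scene crop (52,133), (312,108), (60,265), (333,243).

Run:
```python
from h import *
S,D=cam('scene'),cam('side'); W=cam('wrist')
c=np.array([.5965,-.0545])
for C,p,o,z in((S,[(52,133),(312,108),(60,265),(333,243)],[235,190],.092),(D,[(160,228),(322,210),(360,113),(275,50)],[270,200],.092)):
    P=plane(C,np.array(p)*.4+o,z)[:,:2]; v=P-c; a=np.degrees(np.arctan2(v[:,1],v[:,0]));print(np.linalg.norm(v,axis=1).round(3),a.round(1),(a%60).round(1))
im=cv2.imread('pics/w4.png'); 
g=im.max(2); m=((g<75)*255).astype(np.uint8); m[:, :290]=0; m[:,350:]=0; m[:220]=0; m[262:]=0
k=max(cv2.findContours(m,0,2)[0],key=cv2.contourArea); (u,v),r=cv2.minEnclosingCircle(k); print('grip blob',u,v,r,cv2.boundingRect(k))
print(plane(W,[(u,v),(319,244)],.095),plane(W,[(318,238)],.059))
x,y,w,h=cv2.boundingRect(k); print(plane(W,[(x,y+h),(x+w,y+h)],.095))
```

```text
[0.123 0.13  0.129 0.132] [-126.   112.1  -62.2   47.1] [54.  52.1 57.8 47.1]
[0.134 0.133 0.127 0.131] [-125.   -66.4   -4.4   49.8] [55.  53.6 55.6 49.8]
grip blob 318.0 239.64515686035156 15.645265579223633 (306, 224, 25, 32)
[[0.48714425 0.4087142  0.095     ]
 [0.48626886 0.41224281 0.095     ]] [[0.48733607 0.41552993 0.059     ]]
[[0.49643723 0.42238413 0.095     ]
 [0.4764371  0.42187821 0.095     ]]
```

Emit:
{"op": "arm_command", "data": {
  "steps": [
    {"x": 0.12, "y": 0.37, "z": -1.5, "wx": 0, "wy": 0, "wz": 0, "fingers": 0.6},
    {"x": 0.12, "y": 0.37, "z": -2, "wx": 0, "wy": 0, "wz": 0, "fingers": 0.6},
    {"x": 0, "y": 0, "z": -2.5, "wx": 0, "wy": 0, "wz": 0, "fingers": 0.6},
    {"x": 0, "y": 0, "z": -2.5, "wx": 0, "wy": 0, "wz": 0, "fingers": 0.6},
    {"x": 0, "y": 0, "z": -2.5, "wx": 0, "wy": 0, "wz": 0, "fingers": 0.6},
    {"x": 0, "y": 0, "z": -2, "wx": 0, "wy": 0, "wz": 0, "fingers": 0.6},
    {"x": 0, "y": 0, "z": -1.5, "wx": 0, "wy": 0, "wz": 0, "fingers": 0.6},
    {"x": 0, "y": 0, "z": -1, "wx": 0, "wy": 0, "wz": 0, "fingers": 0.6},
    {"x": 0, "y": 0, "z": -0.6, "wx": 0, "wy": 0, "wz": 0, "fingers": 0.6},
    {"x": 0, "y": 0, "z": -0.4, "wx": 0, "wy": 0, "wz": 0, "fingers": 0.6}
  ]
}}

```text
time: 19.55
tool_pos: [0.487, 0.4121, 0.0637]
orientation: [[0.0, 0.024, -1.0], [0.0, -1.0, -0.024], [-1.0, -0.0, -0.0]]
wrist_force: [-0.4, -0.0, 0.4]
finger_gap: 0.057
```

Emit:
{"op": "arm_command", "data": {
  "steps": [
    {"x": 0, "y": 0, "z": 0, "wx": 0, "wy": 0, "wz": 0, "fingers": 0.35},
    {"x": 0, "y": 0, "z": 0, "wx": 0, "wy": 0, "wz": 0, "fingers": 0.3},
    {"x": 0, "y": 0, "z": 0, "wx": 0, "wy": 0, "wz": 0, "fingers": 0.25},
    {"x": 0, "y": 0, "z": 0, "wx": 0, "wy": 0, "wz": 0, "fingers": 0.2},
    {"x": 0, "y": 0, "z": 0, "wx": 0, "wy": 0, "wz": 0, "fingers": 0.15},
    {"x": 0, "y": 0, "z": 0, "wx": 0, "wy": 0, "wz": 0, "fingers": 0},
    {"x": 0, "y": 0, "z": 0, "wx": 0, "wy": 0, "wz": 0, "fingers": 0},
    {"x": 0, "y": 0, "z": 0, "wx": 0, "wy": 0, "wz": 0, "fingers": 0},
    {"x": 0, "y": 0, "z": 0, "wx": 0, "wy": 0, "wz": 0, "fingers": 0},
    {"x": 0, "y": 0, "z": 0, "wx": 0, "wy": 0, "wz": 0, "fingers": 0}
  ]
}}

```text
time: 20.55
tool_pos: [0.487, 0.412, 0.0641]
orientation: [[0.0, 0.024, -1.0], [0.0, -1.0, -0.024], [-1.0, -0.0, -0.0]]
wrist_force: [-1.0, -1.2, 3.1]
finger_gap: 0.0214
```

Emit:
{"op": "arm_command", "data": {
  "steps": [
    {"x": 0, "y": 0, "z": 0.3, "wx": 0, "wy": 0, "wz": 0, "fingers": 0},
    {"x": 0, "y": 0, "z": 1, "wx": 0, "wy": 0, "wz": 0, "fingers": 0},
    {"x": 0, "y": 0, "z": 1.7, "wx": 0, "wy": 0, "wz": 0, "fingers": 0},
    {"x": 0, "y": 0, "z": 2, "wx": 0, "wy": 0, "wz": 0, "fingers": 0},
    {"x": 0, "y": 0, "z": 2.5, "wx": 0, "wy": 0, "wz": 0, "fingers": 0},
    {"x": 0, "y": 0, "z": 2.5, "wx": 0, "wy": 0, "wz": 0, "fingers": 0},
    {"x": 0, "y": 0, "z": 2.5, "wx": 0, "wy": 0, "wz": 0, "fingers": 0},
    {"x": 0, "y": 0, "z": 2, "wx": 0, "wy": 0, "wz": 0, "fingers": 0},
    {"x": -0.2, "y": -2.4, "z": 1, "wx": 0, "wy": 0, "wz": -0.12, "fingers": 0},
    {"x": -0.2, "y": -4, "z": 0, "wx": 0, "wy": 0, "wz": -0.13, "fingers": 0}
  ]
}}

```text
time: 21.55
tool_pos: [0.4833, 0.349, 0.223]
orientation: [[0.004, -0.226, -0.974], [0.003, -0.974, 0.226], [-1.0, -0.004, -0.003]]
wrist_force: [0.8, -1.4, -1.1]
finger_gap: 0.0216
```

Emit:
{"op": "arm_command", "data": {
  "steps": [
    {"x": -0.2, "y": -4, "z": 0, "wx": 0, "wy": 0, "wz": -0.13, "fingers": 0},
    {"x": -0.2, "y": -4, "z": 0, "wx": 0, "wy": 0, "wz": -0.13, "fingers": 0},
    {"x": -0.2, "y": -4, "z": 0, "wx": 0, "wy": 0, "wz": -0.13, "fingers": 0},
    {"x": -0.2, "y": -4, "z": 0, "wx": 0, "wy": 0, "wz": -0.13, "fingers": 0},
    {"x": -0.2, "y": -4, "z": 0, "wx": 0, "wy": 0, "wz": -0.13, "fingers": 0},
    {"x": -0.2, "y": -4, "z": 0, "wx": 0, "wy": 0, "wz": -0.13, "fingers": 0},
    {"x": -0.2, "y": -4, "z": 0, "wx": 0, "wy": 0, "wz": -0.13, "fingers": 0},
    {"x": -0.2, "y": -4, "z": 0, "wx": 0, "wy": 0, "wz": -0.13, "fingers": 0},
    {"x": -0.15, "y": -4, "z": 0, "wx": 0, "wy": 0, "wz": -0.13, "fingers": 0},
    {"x": 0, "y": -2, "z": 0, "wx": 0, "wy": 0, "wz": -0.13, "fingers": 0}
  ]
}}

```text
time: 22.55
tool_pos: [0.4645, -0.0346, 0.2202]
orientation: [[0.001, -0.999, -0.037], [-0.001, -0.037, 0.999], [-1.0, -0.0, -0.001]]
wrist_force: [-0.1, 0.8, -1.1]
finger_gap: 0.0213
```

Emit:
{"op": "arm_command", "data": {
  "steps": [
    {"x": 0, "y": -2, "z": 0, "wx": 0, "wy": 0, "wz": 0, "fingers": 0},
    {"x": 0, "y": 0, "z": 0, "wx": 0, "wy": 0, "wz": 0, "fingers": 0},
    {"x": 0, "y": 0, "z": 0, "wx": 0, "wy": 0, "wz": 0, "fingers": 0},
    {"x": 0, "y": 0, "z": 0, "wx": 0, "wy": 0, "wz": 0, "fingers": 0},
    {"x": 0, "y": 0, "z": 0, "wx": 0, "wy": 0, "wz": 0, "fingers": 0},
    {"x": 0, "y": 0, "z": 0, "wx": 0, "wy": 0, "wz": 0, "fingers": 0},
    {"x": 0, "y": 0, "z": 0, "wx": 0, "wy": 0, "wz": 0, "fingers": 0},
    {"x": 0, "y": 0, "z": 0, "wx": 0, "wy": 0, "wz": 0, "fingers": 0},
    {"x": 0, "y": 0, "z": 0, "wx": 0, "wy": 0, "wz": 0, "fingers": 0},
    {"x": 0, "y": 0, "z": 0, "wx": 0, "wy": 0, "wz": 0, "fingers": 0}
  ]
}}

```text
time: 23.55
tool_pos: [0.4652, -0.0521, 0.2187]
orientation: [[-0.0, -0.999, -0.045], [0.0, -0.045, 0.999], [-1.0, 0.0, 0.0]]
wrist_force: [0.2, -0.3, -1.2]
finger_gap: 0.0213
```

Run:
```python
from h import *
im,C=snap('wrist','w5.png'); s=manip.sense(); print(s['time'],s['tool_pos'],s['qpos'],s['wrist_force'],s['finger_gap'])
d3,D=snap('side','d5.png');s3,S=snap('scene','s5.png')
r=lambda im,x,y,w,h,W,H:cv2.resize(im[y:y+h,x:x+w],(W,H),interpolation=cv2.INTER_CUBIC)
T=s['tool_pos'];tip=T-[0,0,.0575]
print('tip exp',proj(C,[tip])[0],proj(S,[tip])[0],proj(D,[tip])[0],'sleeve exp',[proj(X,[[.4665,-.0515,.122]])[0] for X in(C,S,D)])
a=np.hstack([r(s3,258,160,80,60,400,300),r(d3,255,205,80,60,400,300)])
b=np.hstack([r(im,0,0,640,480,400,300),r(im,220,150,200,150,400,300)])
cv2.imwrite('pics/c5.png',np.vstack([a,b]))
```

```text
23.6 [ 0.46523005 -0.05216493  0.21870449] [-1.29716805e+01 -1.69815881e+01  1.16672915e+02 -7.59854607e-04
  8.03117214e+01 -1.05557872e+02] [ 0.07630506 -0.40130463 -0.28646305] 0.021445031956571565
tip exp [322.40228352 260.78048082] [296.75317933 192.45333469] [293.7965303  234.71794981] sleeve exp [array([323.18664295, 247.02781323]), array([297.8052769, 205.8350385]), array([295.37141839, 249.75548614])]
```

View pics/c5.png

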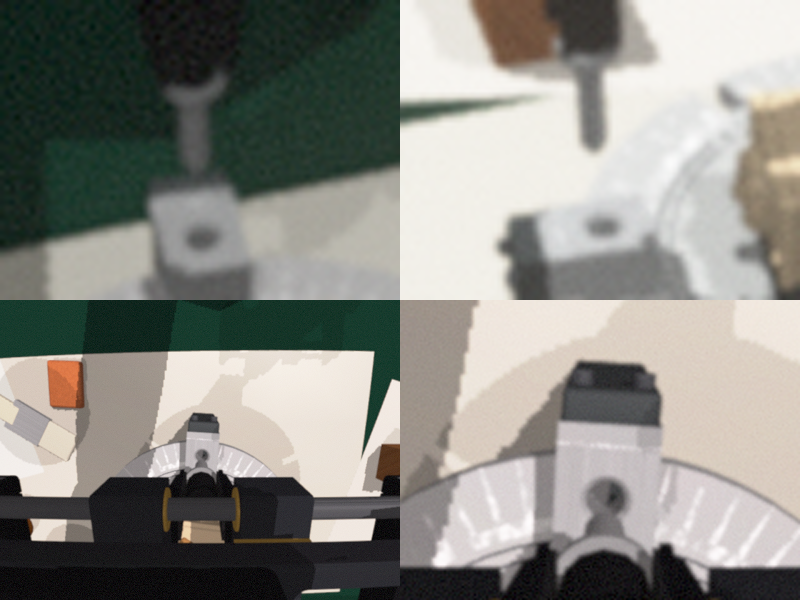

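Hole at scene (298.6,207.6), side (295.4,250.2), wrist (322.5,248.5). Pin tip at scene (297.2,194.4), side (293.6,235.0). Sleeve and pin appear in the same pictures, so I can work out the relative offset.

Run:
```python
from h import *
s=manip.sense();S,D,W=cam('scene'),cam('side'),cam('wrist',s)
for C,h in((S,(298.6,207.6)),(D,(295.4,250.2)),(W,(322.5,248.5))): print('hole',plane(C,[h],.122)[0])
for C,h in((S,(297.2,194.4)),(D,(293.6,235.0)),(W,(321.5,256.5))): print('tip',plane(C,[h],s['tool_pos'][2]-.057)[0])
print(tri(S,[(298.6,207.6)],D,[(295.4,250.2)]),tri(S,[(297.2,194.4)],D,[(293.6,235.0)]),s['tool_pos'])
```

```text
hole [ 0.47204595 -0.05091435  0.122     ]
hole [ 0.46626382 -0.05299209  0.122     ]
hole [ 0.4676277  -0.05196789  0.122     ]
tip [ 0.47162323 -0.05251629  0.16171303]
tip [ 0.46455163 -0.0537001   0.16171303]
tip [ 0.46248799 -0.05287246  0.16171303]
(array([ 0.46743261, -0.04963701,  0.11833267]), np.float64(0.0020121845272733844)) (array([ 0.46599288, -0.05081737,  0.1579363 ]), np.float64(0.0031733783046588365)) [ 0.46524039 -0.05215406  0.21871303]
```

Emit:
{"op": "arm_command", "data": {
  "steps": [
    {"x": 0.13, "y": 0.11, "z": -0.3, "wx": 0, "wy": 0, "wz": 0, "fingers": 0},
    {"x": 0, "y": 0, "z": -0.5, "wx": 0, "wy": 0, "wz": 0, "fingers": 0},
    {"x": 0, "y": 0, "z": -0.6, "wx": 0, "wy": 0, "wz": 0, "fingers": 0},
    {"x": 0, "y": 0, "z": -0.6, "wx": 0, "wy": 0, "wz": 0, "fingers": 0},
    {"x": 0, "y": 0, "z": -0.6, "wx": 0, "wy": 0, "wz": 0, "fingers": 0},
    {"x": 0, "y": 0, "z": -0.4, "wx": 0, "wy": 0, "wz": 0, "fingers": 0},
    {"x": 0, "y": 0, "z": -0.2, "wx": 0, "wy": 0, "wz": 0, "fingers": 0},
    {"x": 0, "y": 0, "z": 0, "wx": 0, "wy": 0, "wz": 0, "fingers": 0},
    {"x": 0, "y": 0, "z": 0, "wx": 0, "wy": 0, "wz": 0, "fingers": 0},
    {"x": 0, "y": 0, "z": 0, "wx": 0, "wy": 0, "wz": 0, "fingers": 0}
  ]
}}

```text
time: 24.7
tool_pos: [0.4668, -0.0511, 0.1871]
orientation: [[0.001, -0.999, -0.045], [-0.0, -0.045, 0.999], [-1.0, -0.001, -0.0]]
wrist_force: [0.6, 0.4, -0.9]
finger_gap: 0.0214
```

Run:
```python
from h import *
im,C=snap('wrist','w6.png'); s=manip.sense(); print(s['time'],s['tool_pos'],s['wrist_force'])
d3,D=snap('side','d6.png');s3,S=snap('scene','s6.png')
r=lambda im,x,y,w,h,W,H:cv2.resize(im[y:y+h,x:x+w],(W,H),interpolation=cv2.INTER_CUBIC)
a=np.hstack([r(s3,278,180,40,45,400,450),r(d3,275,220,40,45,400,450)])
b=np.hstack([r(im,260,190,120,45,400,150),r(im,280,215,80,30,400,150)])
cv2.imwrite('pics/c6.png',np.vstack([a,b]))
```

```text
24.75 [ 0.46673816 -0.05111378  0.18708619] [ 0.42380211 -0.05956479 -1.1095881 ]
```

View pics/c6.png

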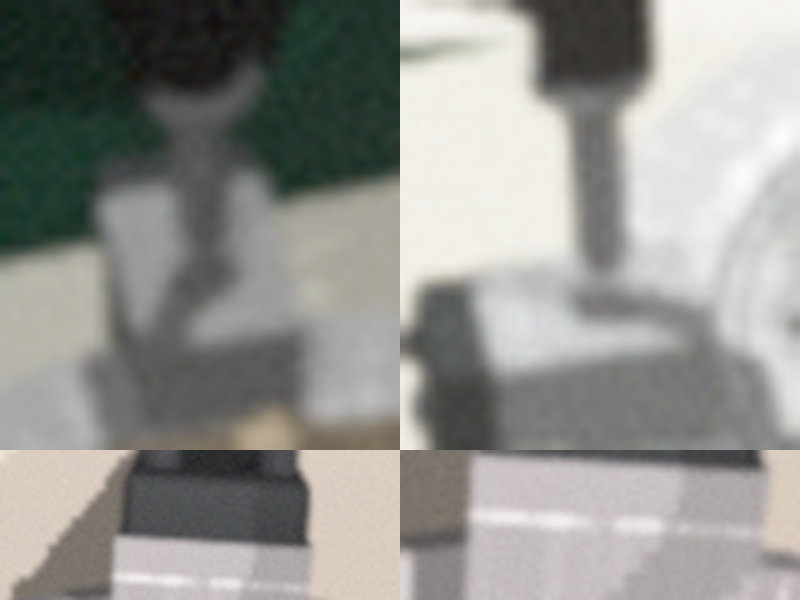

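Tip at scene (298.5,205.5) and side (295.0,247.0). Projected down to the sleeve, both agree with the hole within about 1 mm. Inserting slowly.

Emit:
{"op": "arm_command", "data": {
  "steps": [
    {"x": 0, "y": 0, "z": -0.15, "wx": 0, "wy": 0, "wz": 0, "fingers": 0},
    {"x": 0, "y": 0, "z": -0.15, "wx": 0, "wy": 0, "wz": 0, "fingers": 0},
    {"x": 0, "y": 0, "z": -0.15, "wx": 0, "wy": 0, "wz": 0, "fingers": 0},
    {"x": 0, "y": 0, "z": -0.15, "wx": 0, "wy": 0, "wz": 0, "fingers": 0},
    {"x": 0, "y": 0, "z": -0.15, "wx": 0, "wy": 0, "wz": 0, "fingers": 0},
    {"x": 0, "y": 0, "z": -0.15, "wx": 0, "wy": 0, "wz": 0, "fingers": 0},
    {"x": 0, "y": 0, "z": -0.15, "wx": 0, "wy": 0, "wz": 0, "fingers": 0},
    {"x": 0, "y": 0, "z": -0.15, "wx": 0, "wy": 0, "wz": 0, "fingers": 0},
    {"x": 0, "y": 0, "z": 0, "wx": 0, "wy": 0, "wz": 0, "fingers": 0},
    {"x": 0, "y": 0, "z": 0, "wx": 0, "wy": 0, "wz": 0, "fingers": 0}
  ]
}}

```text
time: 25.85
tool_pos: [0.4665, -0.0511, 0.1747]
orientation: [[-0.0, -0.999, -0.045], [-0.0, -0.045, 0.999], [-1.0, 0.0, -0.0]]
wrist_force: [-0.3, 0.1, -1.6]
finger_gap: 0.0215
```

Emit:
{"op": "arm_command", "data": {
  "steps": [
    {"x": 0, "y": 0, "z": -0.2, "wx": 0, "wy": 0, "wz": 0, "fingers": 0},
    {"x": 0, "y": 0, "z": -0.2, "wx": 0, "wy": 0, "wz": 0, "fingers": 0},
    {"x": 0, "y": 0, "z": -0.2, "wx": 0, "wy": 0, "wz": 0, "fingers": 0},
    {"x": 0, "y": 0, "z": -0.2, "wx": 0, "wy": 0, "wz": 0, "fingers": 0},
    {"x": 0, "y": 0, "z": -0.2, "wx": 0, "wy": 0, "wz": 0, "fingers": 0},
    {"x": 0, "y": 0, "z": -0.2, "wx": 0, "wy": 0, "wz": 0, "fingers": 0},
    {"x": 0, "y": 0, "z": -0.2, "wx": 0, "wy": 0, "wz": 0, "fingers": 0},
    {"x": 0, "y": 0, "z": -0.1, "wx": 0, "wy": 0, "wz": 0, "fingers": 0},
    {"x": 0, "y": 0, "z": 0, "wx": 0, "wy": 0, "wz": 0, "fingers": 0},
    {"x": 0, "y": 0, "z": 0, "wx": 0, "wy": 0, "wz": 0, "fingers": 0}
  ]
}}

```text
time: 26.85
tool_pos: [0.4666, -0.051, 0.1598]
orientation: [[0.0, -0.999, -0.045], [0.0, -0.045, 0.999], [-1.0, -0.0, 0.0]]
wrist_force: [-0.7, -0.1, -1.7]
finger_gap: 0.0217
```

Emit:
{"op": "arm_command", "data": {
  "steps": [
    {"x": 0, "y": 0, "z": -0.06, "wx": 0, "wy": 0, "wz": 0, "fingers": 0},
    {"x": 0, "y": 0, "z": -0.06, "wx": 0, "wy": 0, "wz": 0, "fingers": 0},
    {"x": 0, "y": 0, "z": -0.06, "wx": 0, "wy": 0, "wz": 0, "fingers": 0},
    {"x": 0, "y": 0, "z": -0.06, "wx": 0, "wy": 0, "wz": 0, "fingers": 0},
    {"x": 0, "y": 0, "z": -0.06, "wx": 0, "wy": 0, "wz": 0, "fingers": 0},
    {"x": 0, "y": 0, "z": -0.06, "wx": 0, "wy": 0, "wz": 0, "fingers": 0},
    {"x": 0, "y": 0, "z": -0.06, "wx": 0, "wy": 0, "wz": 0, "fingers": 0},
    {"x": 0, "y": 0, "z": -0.06, "wx": 0, "wy": 0, "wz": 0, "fingers": 0},
    {"x": 0, "y": 0, "z": -0.06, "wx": 0, "wy": 0, "wz": 0, "fingers": 0},
    {"x": 0, "y": 0, "z": 0, "wx": 0, "wy": 0, "wz": 0, "fingers": 0}
  ]
}}

```text
time: 27.85
tool_pos: [0.4665, -0.051, 0.1542]
orientation: [[-0.0, -0.999, -0.045], [0.0, -0.045, 0.999], [-1.0, 0.0, 0.0]]
wrist_force: [0.8, -0.2, -1.2]
finger_gap: 0.0212
```

Emit:
{"op": "arm_command", "data": {
  "steps": [
    {"x": 0, "y": 0, "z": -0.05, "wx": 0, "wy": 0, "wz": 0, "fingers": 0},
    {"x": 0, "y": 0, "z": -0.05, "wx": 0, "wy": 0, "wz": 0, "fingers": 0},
    {"x": 0, "y": 0, "z": -0.05, "wx": 0, "wy": 0, "wz": 0, "fingers": 0},
    {"x": 0, "y": 0, "z": -0.05, "wx": 0, "wy": 0, "wz": 0, "fingers": 0},
    {"x": 0, "y": 0, "z": -0.05, "wx": 0, "wy": 0, "wz": 0, "fingers": 0},
    {"x": 0, "y": 0, "z": 0, "wx": 0, "wy": 0, "wz": 0, "fingers": 0},
    {"x": 0, "y": 0, "z": 0, "wx": 0, "wy": 0, "wz": 0, "fingers": 0},
    {"x": 0, "y": 0, "z": 0, "wx": 0, "wy": 0, "wz": 0, "fingers": 0},
    {"x": 0, "y": 0, "z": 0, "wx": 0, "wy": 0, "wz": 0, "fingers": 0},
    {"x": 0, "y": 0, "z": 0, "wx": 0, "wy": 0, "wz": 0, "fingers": 0}
  ]
}}

```text
time: 28.85
tool_pos: [0.4666, -0.0511, 0.1519]
orientation: [[0.0, -0.999, -0.045], [-0.0, -0.045, 0.999], [-1.0, -0.0, -0.0]]
wrist_force: [0.3, 0.6, -1.2]
finger_gap: 0.0211
```

Emit:
{"op": "arm_command", "data": {
  "steps": [
    {"x": 0, "y": 0, "z": -0.05, "wx": 0, "wy": 0, "wz": 0, "fingers": 0},
    {"x": 0, "y": 0, "z": -0.05, "wx": 0, "wy": 0, "wz": 0, "fingers": 0},
    {"x": 0, "y": 0, "z": -0.05, "wx": 0, "wy": 0, "wz": 0, "fingers": 0},
    {"x": 0, "y": 0, "z": -0.05, "wx": 0, "wy": 0, "wz": 0, "fingers": 0},
    {"x": 0, "y": 0, "z": -0.05, "wx": 0, "wy": 0, "wz": 0, "fingers": 0},
    {"x": 0, "y": 0, "z": 0, "wx": 0, "wy": 0, "wz": 0, "fingers": 0},
    {"x": 0, "y": 0, "z": 0, "wx": 0, "wy": 0, "wz": 0, "fingers": 0},
    {"x": 0, "y": 0, "z": 0, "wx": 0, "wy": 0, "wz": 0, "fingers": 0},
    {"x": 0, "y": 0, "z": 0, "wx": 0, "wy": 0, "wz": 0, "fingers": 0},
    {"x": 0, "y": 0, "z": 0, "wx": 0, "wy": 0, "wz": 0, "fingers": 0}
  ]
}}

```text
time: 29.85
tool_pos: [0.4671, -0.0511, 0.151]
orientation: [[0.001, -0.999, -0.045], [-0.0, -0.045, 0.999], [-1.0, -0.001, -0.0]]
wrist_force: [-2.7, 0.9, 6.2]
finger_gap: 0.0216
```

The pin is through the sleeve and standing on the plate with a 6 N contact. I'll relieve that, release it, and nudge the wheel the last few degrees.

Emit:
{"op": "arm_command", "data": {
  "steps": [
    {"x": 0, "y": 0, "z": 0.06, "wx": 0, "wy": 0, "wz": 0, "fingers": 0},
    {"x": 0, "y": 0, "z": 0.06, "wx": 0, "wy": 0, "wz": 0, "fingers": 0},
    {"x": 0, "y": 0, "z": 0, "wx": 0, "wy": 0, "wz": 0, "fingers": 0.3},
    {"x": 0, "y": 0, "z": 0, "wx": 0, "wy": 0, "wz": 0, "fingers": 0.45},
    {"x": 0, "y": 0, "z": 0, "wx": 0, "wy": 0, "wz": 0, "fingers": 0.45},
    {"x": 0, "y": 0, "z": 0, "wx": 0, "wy": 0, "wz": 0, "fingers": 0.45},
    {"x": 0, "y": 0, "z": 0.5, "wx": 0, "wy": 0, "wz": 0, "fingers": 0.45},
    {"x": 0, "y": 0, "z": 1.5, "wx": 0, "wy": 0, "wz": 0, "fingers": 0.45},
    {"x": 0, "y": 0, "z": 2, "wx": 0, "wy": 0, "wz": 0, "fingers": 0.45},
    {"x": 0, "y": 0, "z": 2, "wx": 0, "wy": 0, "wz": 0, "fingers": 0.45}
  ]
}}

```text
time: 30.85
tool_pos: [0.4667, -0.0511, 0.2124]
orientation: [[0.001, -0.999, -0.045], [-0.0, -0.045, 0.999], [-1.0, -0.001, -0.0]]
wrist_force: [1.0, -0.5, 0.2]
finger_gap: 0.0429
```

```bash
python3 - <<'E'
from h import *
s=manip.sense(); print(s['time'],s['tool_pos'],s['finger_gap'])
c=np.array([.5965,-.0545]);a=np.radians(138); print('goal',c+.1178*np.array([np.cos(a),np.sin(a)]))
E
python3 arc.py 138 10 10
```

```text
30.85 [ 0.46673063 -0.05110082  0.21241797] 0.04285102716472627
goal [0.50895754 0.02432359]
[[-0.14, -0.15, 0.02], [-0.13, -0.16, 0.02], [-0.13, -0.16, 0.02], [-0.13, -0.16, 0.02], [-0.13, -0.16, 0.02], [-0.12, -0.17, 0.02], [-0.12, -0.17, 0.02], [-0.12, -0.17, 0.02], [-0.11, -0.17, 0.02], [-0.11, -0.17, 0.02]]
```

Emit:
{"op": "arm_command", "data": {
  "steps": [
    {"x": 1.4, "y": 1.14, "z": 0, "wx": 0, "wy": 0, "wz": 0, "fingers": 0},
    {"x": 1.4, "y": 1.14, "z": 0, "wx": 0, "wy": 0, "wz": 0, "fingers": 0},
    {"x": 1.4, "y": 1.14, "z": 0, "wx": 0, "wy": 0, "wz": 0, "fingers": 0},
    {"x": 1.4, "y": 1.14, "z": 0, "wx": 0, "wy": 0, "wz": 0, "fingers": 0},
    {"x": 1.4, "y": 1.14, "z": 0, "wx": 0, "wy": 0, "wz": 0, "fingers": 0},
    {"x": 1.4, "y": 1.14, "z": 0, "wx": 0, "wy": 0, "wz": 0, "fingers": 0},
    {"x": 1.4, "y": 1.14, "z": 0, "wx": 0, "wy": 0, "wz": 0, "fingers": 0},
    {"x": 1.4, "y": 1.14, "z": 0, "wx": 0, "wy": 0, "wz": 0, "fingers": 0},
    {"x": 1.4, "y": 1.14, "z": 0, "wx": 0, "wy": 0, "wz": 0, "fingers": 0},
    {"x": 1.4, "y": 1.14, "z": 0, "wx": 0, "wy": 0, "wz": 0, "fingers": 0}
  ]
}}

```text
time: 31.85
tool_pos: [0.6076, 0.0635, 0.2121]
orientation: [[0.002, -0.999, -0.045], [-0.0, -0.045, 0.999], [-1.0, -0.002, -0.0]]
wrist_force: [0.2, -0.4, 1.0]
finger_gap: 0.0004
```

Emit:
{"op": "arm_command", "data": {
  "steps": [
    {"x": 0, "y": 0, "z": -1.5, "wx": 0, "wy": 0, "wz": 0, "fingers": 0},
    {"x": 0, "y": 0, "z": -2, "wx": 0, "wy": 0, "wz": 0, "fingers": 0},
    {"x": 0, "y": 0, "z": -2, "wx": 0, "wy": 0, "wz": 0, "fingers": 0},
    {"x": 0, "y": 0, "z": -2, "wx": 0, "wy": 0, "wz": 0, "fingers": 0},
    {"x": 0, "y": 0, "z": -1.5, "wx": 0, "wy": 0, "wz": 0, "fingers": 0},
    {"x": 0, "y": 0, "z": -1, "wx": 0, "wy": 0, "wz": 0, "fingers": 0},
    {"x": 0, "y": 0, "z": -0.6, "wx": 0, "wy": 0, "wz": 0, "fingers": 0},
    {"x": 0, "y": 0, "z": -0.3, "wx": 0, "wy": 0, "wz": 0, "fingers": 0},
    {"x": 0, "y": 0, "z": -0.1, "wx": 0, "wy": 0, "wz": 0, "fingers": 0},
    {"x": 0, "y": 0, "z": 0, "wx": 0, "wy": 0, "wz": 0, "fingers": 0}
  ]
}}

```text
time: 32.85
tool_pos: [0.607, 0.063, 0.1012]
orientation: [[0.001, -0.999, -0.045], [-0.0, -0.045, 0.999], [-1.0, -0.001, -0.0]]
wrist_force: [-0.9, 0.6, -0.6]
finger_gap: 0.0005
```

Emit:
{"op": "arm_command", "data": {
  "steps": [
    {"x": 0, "y": 0, "z": -0.08, "wx": 0, "wy": 0, "wz": 0, "fingers": 0},
    {"x": 0, "y": 0, "z": -0.08, "wx": 0, "wy": 0, "wz": 0, "fingers": 0},
    {"x": 0, "y": 0, "z": -0.08, "wx": 0, "wy": 0, "wz": 0, "fingers": 0},
    {"x": 0, "y": 0, "z": -0.08, "wx": 0, "wy": 0, "wz": 0, "fingers": 0},
    {"x": 0, "y": 0, "z": -0.08, "wx": 0, "wy": 0, "wz": 0, "fingers": 0},
    {"x": 0, "y": 0, "z": -0.08, "wx": 0, "wy": 0, "wz": 0, "fingers": 0},
    {"x": 0, "y": 0, "z": -0.06, "wx": 0, "wy": 0, "wz": 0, "fingers": 0},
    {"x": 0, "y": 0, "z": -0.05, "wx": 0, "wy": 0, "wz": 0, "fingers": 0},
    {"x": 0, "y": 0, "z": -0.05, "wx": 0, "wy": 0, "wz": 0, "fingers": 0},
    {"x": 0, "y": 0, "z": -0.05, "wx": 0, "wy": 0, "wz": 0, "fingers": 0}
  ]
}}

```text
time: 33.85
tool_pos: [0.6066, 0.0629, 0.0944]
orientation: [[-0.0, -0.999, -0.045], [-0.0, -0.045, 0.999], [-1.0, 0.0, -0.0]]
wrist_force: [-3.7, -0.2, 6.4]
finger_gap: 0.0003
```

Emit:
{"op": "arm_command", "data": {
  "steps": [
    {"x": 0, "y": 0, "z": -0.03, "wx": 0, "wy": 0, "wz": 0, "fingers": 0},
    {"x": 0, "y": 0, "z": -0.03, "wx": 0, "wy": 0, "wz": 0, "fingers": 0},
    {"x": 0, "y": 0, "z": -0.03, "wx": 0, "wy": 0, "wz": 0, "fingers": 0},
    {"x": 0, "y": 0, "z": -0.03, "wx": 0, "wy": 0, "wz": 0, "fingers": 0},
    {"x": 0, "y": 0, "z": -0.03, "wx": 0, "wy": 0, "wz": 0, "fingers": 0},
    {"x": 0, "y": 0, "z": 0, "wx": 0, "wy": 0, "wz": 0, "fingers": 0},
    {"x": 0, "y": 0, "z": 0, "wx": 0, "wy": 0, "wz": 0, "fingers": 0},
    {"x": 0, "y": 0, "z": 0, "wx": 0, "wy": 0, "wz": 0, "fingers": 0},
    {"x": 0, "y": 0, "z": 0, "wx": 0, "wy": 0, "wz": 0, "fingers": 0},
    {"x": 0, "y": 0, "z": 0, "wx": 0, "wy": 0, "wz": 0, "fingers": 0}
  ]
}}

```text
time: 34.85
tool_pos: [0.6071, 0.0629, 0.0943]
orientation: [[0.001, -0.999, -0.045], [-0.0, -0.045, 0.999], [-1.0, -0.001, -0.0]]
wrist_force: [-3.3, 0.1, 8.3]
finger_gap: 0.0004
```

Emit:
{"op": "arm_command", "data": {
  "steps": [
    {"x": 0, "y": 0, "z": -0.03, "wx": 0, "wy": 0, "wz": 0, "fingers": 0},
    {"x": -0.02, "y": 0, "z": -0.03, "wx": 0, "wy": 0, "wz": 0, "fingers": 0},
    {"x": -0.05, "y": 0, "z": -0.03, "wx": 0, "wy": 0, "wz": 0, "fingers": 0},
    {"x": -0.05, "y": 0, "z": -0.03, "wx": 0, "wy": 0, "wz": 0, "fingers": 0},
    {"x": -0.05, "y": 0, "z": 0, "wx": 0, "wy": 0, "wz": 0, "fingers": 0},
    {"x": -0.05, "y": 0, "z": 0, "wx": 0, "wy": 0, "wz": 0, "fingers": 0},
    {"x": -0.05, "y": 0, "z": 0, "wx": 0, "wy": 0, "wz": 0, "fingers": 0},
    {"x": -0.05, "y": 0, "z": 0, "wx": 0, "wy": 0, "wz": 0, "fingers": 0},
    {"x": 0, "y": 0, "z": 0, "wx": 0, "wy": 0, "wz": 0, "fingers": 0},
    {"x": 0, "y": 0, "z": 0, "wx": 0, "wy": 0, "wz": 0, "fingers": 0}
  ]
}}

```text
time: 35.85
tool_pos: [0.6071, 0.063, 0.0944]
orientation: [[0.009, -0.999, -0.045], [0.0, -0.045, 0.999], [-1.0, -0.009, -0.0]]
wrist_force: [3.6, 0.2, 6.0]
finger_gap: 0.0004
```

```bash
cat > pin.py <<'E'
from h import *
import sys
im,D=snap('side',sys.argv[1]+'.png'); s=manip.sense(); print(s['time'],s['tool_pos'],s['wrist_force'])
for z,n in((.182,'top if standing'),(.162,'top if seated')): print(n,proj(D,[[.4672,-.0515,z]])[0])
m=(im[195:250,280:310].max(2)<70); ys,xs=np.where(m); print('dark rows',ys.min()+195 if len(ys) else None, m.sum(1).tolist(), (xs.mean()+280).round(1))
E
python3 pin.py p1
```

```text
35.9 [0.60713172 0.06294928 0.09436942] [3.82698951 0.70165943 6.92255463]
top if standing [294.13241839 226.00934303]
top if seated [294.66585155 234.06227833]
dark rows 226 [0, 0, 0, 0, 0, 0, 0, 0, 0, 0, 0, 0, 0, 0, 0, 0, 0, 0, 0, 0, 0, 0, 0, 0, 0, 0, 0, 0, 0, 0, 0, 6, 8, 8, 8, 8, 8, 7, 8, 7, 8, 8, 8, 7, 8, 9, 7, 2, 0, 0, 0, 0, 0, 0, 0] 296.3
```

Emit:
{"op": "arm_command", "data": {
  "steps": [
    {"x": 0, "y": 0, "z": -0.04, "wx": 0, "wy": 0, "wz": 0, "fingers": 0},
    {"x": 0, "y": 0, "z": -0.04, "wx": 0, "wy": 0, "wz": 0, "fingers": 0},
    {"x": 0, "y": 0, "z": -0.04, "wx": 0, "wy": 0, "wz": 0, "fingers": 0},
    {"x": 0, "y": 0, "z": -0.04, "wx": 0, "wy": 0, "wz": 0, "fingers": 0},
    {"x": -0.04, "y": 0, "z": 0, "wx": 0, "wy": 0, "wz": 0, "fingers": 0},
    {"x": -0.04, "y": 0, "z": 0, "wx": 0, "wy": 0, "wz": 0, "fingers": 0},
    {"x": -0.04, "y": 0, "z": 0, "wx": 0, "wy": 0, "wz": 0, "fingers": 0},
    {"x": -0.04, "y": 0, "z": 0, "wx": 0, "wy": 0, "wz": 0, "fingers": 0},
    {"x": -0.04, "y": 0, "z": 0, "wx": 0, "wy": 0, "wz": 0, "fingers": 0},
    {"x": -0.04, "y": 0, "z": 0, "wx": 0, "wy": 0, "wz": 0, "fingers": 0}
  ]
}}

```text
time: 36.9
tool_pos: [0.6061, 0.0629, 0.0944]
orientation: [[0.013, -0.999, -0.045], [0.0, -0.045, 0.999], [-1.0, -0.013, -0.0]]
wrist_force: [4.6, -0.4, 10.0]
finger_gap: 0.0006
```

```bash
python3 pin.py p2
```

```text
36.95 [0.60606089 0.0629571  0.09436739] [ 4.4716989  -0.11520319  9.89207691]
top if standing [294.13241839 226.00934303]
top if seated [294.66585155 234.06227833]
dark rows 225 [0, 0, 0, 0, 0, 0, 0, 0, 0, 0, 0, 0, 0, 0, 0, 0, 0, 0, 0, 0, 0, 0, 0, 0, 0, 0, 0, 0, 0, 0, 1, 6, 8, 7, 8, 8, 7, 7, 7, 7, 7, 7, 7, 7, 8, 8, 6, 1, 0, 0, 0, 0, 0, 0, 0] 296.2
```

Emit:
{"op": "arm_command", "data": {
  "steps": [
    {"x": -0.02, "y": 0, "z": -0.03, "wx": 0, "wy": 0, "wz": 0, "fingers": 0},
    {"x": -0.02, "y": 0, "z": -0.03, "wx": 0, "wy": 0, "wz": 0, "fingers": 0},
    {"x": -0.03, "y": 0, "z": -0.02, "wx": 0, "wy": 0, "wz": 0, "fingers": 0},
    {"x": -0.03, "y": 0, "z": 0, "wx": 0, "wy": 0, "wz": 0.003, "fingers": 0},
    {"x": -0.03, "y": 0, "z": 0, "wx": 0, "wy": 0, "wz": 0.003, "fingers": 0},
    {"x": -0.03, "y": 0, "z": 0, "wx": 0, "wy": 0, "wz": 0.003, "fingers": 0},
    {"x": -0.03, "y": 0, "z": 0, "wx": 0, "wy": 0, "wz": 0.003, "fingers": 0},
    {"x": -0.03, "y": 0, "z": 0, "wx": 0, "wy": 0, "wz": 0.003, "fingers": 0},
    {"x": -0.03, "y": 0, "z": 0, "wx": 0, "wy": 0, "wz": 0.003, "fingers": 0},
    {"x": -0.03, "y": 0, "z": 0, "wx": 0, "wy": 0, "wz": 0.003, "fingers": 0}
  ]
}}

```text
time: 37.95
tool_pos: [0.6041, 0.0631, 0.0944]
orientation: [[0.015, -0.998, -0.066], [0.0, -0.066, 0.998], [-1.0, -0.015, -0.0]]
wrist_force: [5.4, -0.2, 11.9]
finger_gap: 0.0004
```

```bash
python3 pin.py p3|cut -c1-250
```

```text
38.0 [0.60400641 0.06310652 0.09439011] [ 4.37217437  0.16694956 12.37773053]
top if standing [294.13241839 226.00934303]
top if seated [294.66585155 234.06227833]
dark rows 224 [0, 0, 0, 0, 0, 0, 0, 0, 0, 0, 0, 0, 0, 0, 0, 0, 0, 0, 0, 0, 0, 0, 0, 0, 0, 0, 0, 0, 0, 6, 8, 8, 8, 8, 8, 7, 7, 7, 7, 7, 8, 7, 7, 8, 7, 5, 0, 0, 0, 0, 0, 0, 0, 0, 0] 294.8
```

The pin's top moved from row 226 to 224, which fits it tilting in the loose sleeve as the plate drags its tip towards -y. It hasn't dropped yet, so I'll continue.

Emit:
{"op": "arm_command", "data": {
  "steps": [
    {"x": -0.03, "y": 0, "z": 0, "wx": 0, "wy": 0, "wz": 0.003, "fingers": 0},
    {"x": -0.03, "y": 0, "z": 0, "wx": 0, "wy": 0, "wz": 0.003, "fingers": 0},
    {"x": -0.03, "y": 0, "z": 0, "wx": 0, "wy": 0, "wz": 0.003, "fingers": 0},
    {"x": -0.03, "y": 0, "z": 0, "wx": 0, "wy": 0, "wz": 0.003, "fingers": 0},
    {"x": -0.03, "y": 0, "z": 0, "wx": 0, "wy": 0, "wz": 0.003, "fingers": 0},
    {"x": -0.03, "y": 0, "z": 0, "wx": 0, "wy": 0, "wz": 0.003, "fingers": 0},
    {"x": -0.03, "y": 0, "z": 0, "wx": 0, "wy": 0, "wz": 0.003, "fingers": 0},
    {"x": -0.03, "y": 0, "z": 0, "wx": 0, "wy": 0, "wz": 0.003, "fingers": 0},
    {"x": 0, "y": 0, "z": 0, "wx": 0, "wy": 0, "wz": 0, "fingers": 0},
    {"x": 0, "y": 0, "z": 0, "wx": 0, "wy": 0, "wz": 0, "fingers": 0}
  ]
}}

```text
time: 39.0
tool_pos: [0.6016, 0.0632, 0.0944]
orientation: [[0.014, -0.996, -0.09], [0.001, -0.09, 0.996], [-1.0, -0.014, -0.001]]
wrist_force: [4.4, 0.9, 12.8]
finger_gap: 0.0003
```

```bash
python3 pin.py p4|cut -c1-250
```

```text
39.05 [0.60158762 0.06322942 0.0944154 ] [ 3.82376486  0.49181315 13.19748084]
top if standing [294.13241839 226.00934303]
top if seated [294.66585155 234.06227833]
dark rows 224 [0, 0, 0, 0, 0, 0, 0, 0, 0, 0, 0, 0, 0, 0, 0, 0, 0, 0, 0, 0, 0, 0, 0, 0, 0, 0, 0, 0, 0, 5, 8, 8, 8, 8, 8, 8, 8, 7, 7, 7, 7, 8, 8, 8, 7, 6, 0, 0, 0, 0, 0, 0, 0, 0, 0] 293.8
```

Emit:
{"op": "arm_command", "data": {
  "steps": [
    {"x": -0.03, "y": 0, "z": 0, "wx": 0, "wy": 0, "wz": 0.003, "fingers": 0},
    {"x": -0.03, "y": 0, "z": 0, "wx": 0, "wy": 0, "wz": 0.003, "fingers": 0},
    {"x": -0.03, "y": 0, "z": 0, "wx": 0, "wy": 0, "wz": 0.003, "fingers": 0},
    {"x": -0.03, "y": 0, "z": 0, "wx": 0, "wy": 0, "wz": 0.003, "fingers": 0},
    {"x": -0.03, "y": 0, "z": 0, "wx": 0, "wy": 0, "wz": 0.003, "fingers": 0},
    {"x": -0.03, "y": 0, "z": 0, "wx": 0, "wy": 0, "wz": 0.003, "fingers": 0},
    {"x": -0.03, "y": 0, "z": 0, "wx": 0, "wy": 0, "wz": 0.003, "fingers": 0},
    {"x": -0.03, "y": 0, "z": 0, "wx": 0, "wy": 0, "wz": 0.003, "fingers": 0},
    {"x": -0.03, "y": 0, "z": 0, "wx": 0, "wy": 0, "wz": 0.003, "fingers": 0},
    {"x": -0.03, "y": 0, "z": 0, "wx": 0, "wy": 0, "wz": 0, "fingers": 0}
  ]
}}

```text
time: 40.05
tool_pos: [0.5986, 0.0633, 0.0945]
orientation: [[0.014, -0.993, -0.117], [0.001, -0.117, 0.993], [-1.0, -0.014, -0.001]]
wrist_force: [4.1, 1.0, 12.5]
finger_gap: 0.0005
```

```bash
python3 pin.py p5|cut -c1-250
python3 - <<'E'
from h import *
d3=cv2.imread('pics/p5.png');s3,S=snap('scene','s7.png')
r=lambda im,x,y,w,h,W,H:cv2.resize(im[y:y+h,x:x+w],(W,H),interpolation=cv2.INTER_CUBIC)
cv2.imwrite('pics/c7.png',np.hstack([r(s3,235,190,160,140,400,350),r(d3,270,200,160,140,400,350)]))
E
```

```text
40.1 [0.59855716 0.0632995  0.09447854] [ 4.47610043  1.53600319 12.30306145]
top if standing [294.13241839 226.00934303]
top if seated [294.66585155 234.06227833]
dark rows 233 [0, 0, 0, 0, 0, 0, 0, 0, 0, 0, 0, 0, 0, 0, 0, 0, 0, 0, 0, 0, 0, 0, 0, 0, 0, 0, 0, 0, 0, 0, 0, 0, 0, 0, 0, 0, 0, 0, 4, 6, 8, 8, 8, 8, 8, 8, 8, 8, 7, 9, 9, 9, 9, 7, 5] 294.7
```

The pin's top is now at row 233–234, so it has dropped. I'll lift off and check.

Emit:
{"op": "arm_command", "data": {
  "steps": [
    {"x": 0.05, "y": 0, "z": 0.05, "wx": 0, "wy": 0, "wz": 0, "fingers": 0},
    {"x": 0.05, "y": 0, "z": 0.1, "wx": 0, "wy": 0, "wz": 0, "fingers": 0},
    {"x": 0, "y": 0, "z": 0.1, "wx": 0, "wy": 0, "wz": 0, "fingers": 0},
    {"x": 0, "y": 0, "z": 0.2, "wx": 0, "wy": 0, "wz": 0, "fingers": 0},
    {"x": 0, "y": 0, "z": 0.5, "wx": 0, "wy": 0, "wz": 0, "fingers": 0},
    {"x": 0, "y": 0, "z": 1.5, "wx": 0, "wy": 0, "wz": 0, "fingers": 0},
    {"x": 0, "y": 0, "z": 3, "wx": 0, "wy": 0, "wz": 0, "fingers": 0},
    {"x": 0, "y": 0, "z": 3, "wx": 0, "wy": 0, "wz": 0, "fingers": 0},
    {"x": 0, "y": 1, "z": 3, "wx": 0, "wy": 0, "wz": 0, "fingers": 0},
    {"x": 0, "y": 3, "z": 3, "wx": 0, "wy": 0, "wz": 0, "fingers": 0}
  ]
}}

```text
time: 41.15
tool_pos: [0.5933, 0.1016, 0.2346]
orientation: [[-0.001, -0.994, -0.114], [-0.001, -0.114, 0.994], [-1.0, 0.001, -0.001]]
wrist_force: [0.5, -0.1, -1.8]
finger_gap: 0.0005
```

Emit:
{"op": "arm_command", "data": {
  "steps": [
    {"x": 0, "y": 4, "z": 0, "wx": 0, "wy": 0, "wz": 0, "fingers": 0},
    {"x": 0, "y": 4, "z": 0, "wx": 0, "wy": 0, "wz": 0, "fingers": 0},
    {"x": 0, "y": 4, "z": 0, "wx": 0, "wy": 0, "wz": 0, "fingers": 0},
    {"x": 0, "y": 4, "z": 0, "wx": 0, "wy": 0, "wz": 0, "fingers": 0},
    {"x": 0, "y": 4, "z": 0, "wx": 0, "wy": 0, "wz": 0, "fingers": 0},
    {"x": 0, "y": 0, "z": 0, "wx": 0, "wy": 0, "wz": 0, "fingers": 0},
    {"x": 0, "y": 0, "z": 0, "wx": 0, "wy": 0, "wz": 0, "fingers": 0},
    {"x": 0, "y": 0, "z": 0, "wx": 0, "wy": 0, "wz": 0, "fingers": 0},
    {"x": 0, "y": 0, "z": 0, "wx": 0, "wy": 0, "wz": 0, "fingers": 0},
    {"x": 0, "y": 0, "z": 0, "wx": 0, "wy": 0, "wz": 0, "fingers": 0}
  ]
}}

```text
time: 42.15
tool_pos: [0.594, 0.3018, 0.2332]
orientation: [[0.0, -0.993, -0.115], [-0.0, -0.115, 0.993], [-1.0, -0.0, -0.0]]
wrist_force: [-0.4, -0.7, 0.5]
finger_gap: 0.0002
```

```bash
python3 pin.py p6|cut -c1-280
python3 - <<'E'
from h import *
d3=cv2.imread('pics/p6.png');s3,S=snap('scene','s8.png')
r=lambda im,x,y,w,h,W,H:cv2.resize(im[y:y+h,x:x+w],(W,H),interpolation=cv2.INTER_CUBIC)
a=np.hstack([r(s3,235,190,160,120,400,300),r(d3,270,200,160,120,400,300)])
b=np.hstack([r(s3,270,170,60,45,400,300),r(d3,265,220,60,45,400,300)])
cv2.imwrite('pics/c8.png',np.vstack([a,b]))
print(proj(S,[[.4672,-.0515,.162],[.4672,-.0515,.182]]))
E
```

```text
42.2 [0.59394257 0.30193854 0.23319067] [0.35621897 0.56217441 0.22187471]
top if standing [294.13241839 226.00934303]
top if seated [294.66585155 234.06227833]
dark rows 233 [0, 0, 0, 0, 0, 0, 0, 0, 0, 0, 0, 0, 0, 0, 0, 0, 0, 0, 0, 0, 0, 0, 0, 0, 0, 0, 0, 0, 0, 0, 0, 0, 0, 0, 0, 0, 0, 0, 4, 7, 8, 8, 8, 8, 8, 8, 9, 8, 8, 8, 8, 9, 9, 7, 3] 294.9
[[297.24208151 192.77328336]
 [296.91541365 185.84699536]]
```

View pics/c8.png

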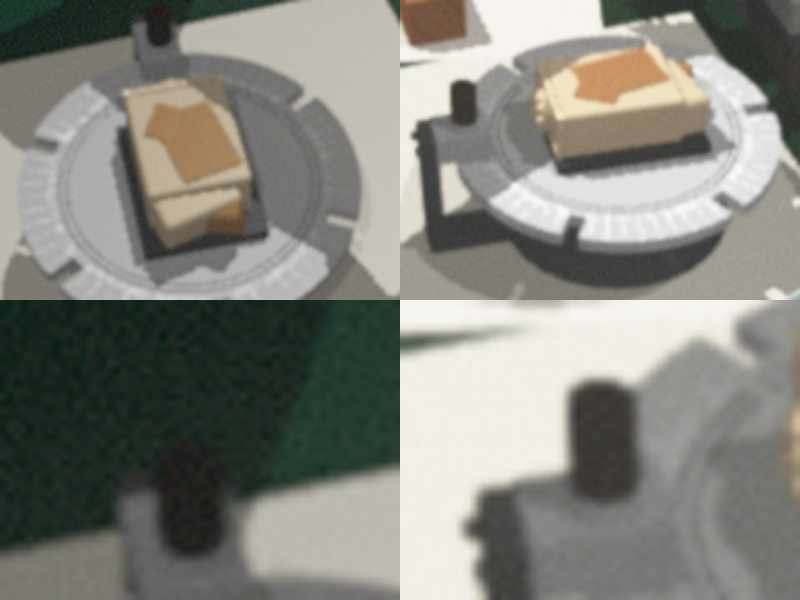

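The pin stands upright with its grip right on the sleeve block. Its top is at scene (298.5,192) and side row 233, against 192.8 and 234 expected when seated. The rosette end faces the bracket, and the arm is clear.

```bash
python3 -c "
from plant import manip
print(manip.sign_off())"
```

```text
the job is handed in; nothing more can be done
None
```

The turntable is locked with the rosette end facing the bracket, and I handed the job in at about 42 s of the 72 s allowed.

- **Turning:** I turned the wheel about 135° counter-clockwise with shut fingertips on the rim. I then lifted the pin from the block's +y hole, passed it through the sleeve and stood it on the plate, with a contact of about 6 N. Nudging the wheel roughly the last 4° made the pin drop into the notch.
- **Order:** the pin was therefore already in the sleeve during that final nudge, rather than inserted after the turn was complete.
- **Last checks:** the pin top measured row 233 in the side view (seated: 234, still standing on the plate: 226) and row 192 in the scene view (seated: 192.8). The rosette end faces the bracket, and the arm is clear with wrist force near zero.
- **Forces:** the highest force on the rim in the readings was about 16 N vertical, or 16–17 N in total. Readings come only at the end of each move, so I did not measure peaks in between.
- **Disagreements:** notch angles read from the pictures scattered by several degrees, so I relied on the pin dropping to confirm alignment. As the plate dragged the pin's tip, the pin tilted briefly in the sleeve. It looked upright again once seated.
- **Bystanders:** I did not compare the other objects before and after.

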